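# Count off the drilled peg blocks and reload the drilling jig

## Robot

A 6-joint arm with a two-finger parallel gripper is mounted at the origin on a cart in front of the work surface, level with it; the furniture and walls round the work are solid. World frame = base frame: x ahead of the robot, y to its left, z up, the work surface at z = 0. Lengths are in m, angles in rad, forces in N, time in s.
With the tool pointing down it reaches from about 0.35 to 0.775 m from the base axis. Payload 5.5 kg.
Tool frame: the origin (TCP) lies midway between the tips of the shut fingers; the grasp point (between the pads) lies 19 mm behind it; z points along the fingers, y is the line along which they close (so a half turn about z gives the same grasp; the last joint's range is limited). The gripper opens to 85 mm and grips with 20 to 120 N. Pads are 22 mm wide; open, the fingers measure 114 mm over their backs; the gripper's body (76 mm by 85 mm) begins 54 mm behind the grasp point. The pads swing forward as they close: fully open they stand 13 mm farther back than shut.
Start: joints at [1.064, 0.313, 0.046, 1.304, 0, 1.431], TCP at [0.206, 0.537, 0.231] pointing down, gripper open.
Joint ranges: [-2.76, 2.76], [-0.86, 1.69], [-1.03, 1.26], [-2.2, 2.34], [-1.47, 1.5], [-3.14, 3.14]. Speed limits (rad/s): [2.57, 2.57, 3.14, 3.14, 3.14, 3.14].

## Interface

Orientations are given as a unit quaternion [w, x, y, z].
In Python, from workcell import telemetry, imaging, env gives the robot as it stands. The module is installed in compiled form; this text tells all that it offers.
- The arm moves only by the tool step_arm, never from a script. Its argument "moves" is a list of rows, each a list of 3 entries, a list of its own where there are three numbers: the shift along the tool's x, y, z in mm, then the turn, a rotation vector about the tool's x, y, z in rad, then the finger opening in mm, from 0 to 85.4. A call has 1 to 8 rows; each row is the pose to reach, as a shift and turn from the pose commanded when the call began, along the tool's axes at that moment; what a row does not reach only later rows make up. A row lasts 1/12 s, in which the tool goes at most 41.7 mm and 7.16 degrees, less where a joint would pass 70% of its speed; a pose out of reach is approached as far as the arm can. A call with a gripper value outside its range is refused whole. The fingers move at their own pace and stop on an object; "grip_force" is the grip in N (left out, the last holds). Time passes only in rows, so rows that repeat a pose let the fingers close. It gives the time, the measured TCP pose, the force, the opening and the grip force at its end, in the units of the state.
- telemetry.get_state(): the state, without advancing time (a new reading comes with each control period).
- imaging.read_camera(name): name is "scene" or "top" or "wrist"; returns the picture (480x640x3 uint8, red, green, blue); there is no depth.
- imaging.camera_params(name): a dict with "camera_matrix" (3x3 intrinsics, pixels), "D" ([k1, k2, p1, p2, k3] as OpenCV has them; the pictures are not rectified), "pose" (4x4, takes a point from camera to world coordinates). Camera axes: x right, y up, looking along -z (the intrinsics and any distortion apply to the point x, -y, -z); pixel columns grow to the right and rows downward; lengths in m; the calibration is good to about 2 mm. A picture is of the moment at which its call begins: read the wrist's pose just before it. camera_params takes no time and is no camera call; for the wrist camera it gives the pose at the moment of the call.
- env.hand_in(): hands the job in; it is judged then, once.
The state is a dict: "clock": time; "joint_pos": joint angles; "qvel": joint speeds; "tau": joint torques, N m; "tcp_pos": TCP position; "orientation": TCP orientation; "wrist_force": force on the tool from outside, world axes, zero at the start; "ft_torque": the same for the moment, N m; "finger_gap": finger opening in m; "grip_force": force on a finger pad.
Only numpy, scipy, OpenCV 4.12 (cv2) and the standard library are available. Lean on these libraries where they do the work, as an engineer would, in place of code of your own. Each camera call takes 0.05 s, during which the arm holds its last target. There are 200 camera calls.

## Task

The coat-peg blocks in the drilling jig are drilled and are to be counted off by weight: stand the empty wooden tray squarely on the scale's platform and press the tare button while the tray is still empty (never with blocks in it), then swing the jig's leaf open and put every drilled block into the tray on the scale. Reload the jig with the undrilled blanks from the bench, each seated flat and fully home in a pocket of its own, and swing the leaf fully shut over them; leave the stain jar and the wax tin where they stand.

Things in the scene. Friction and masses are not known exactly. Their poses are not given: they have to be found in the camera images.
- jig: fixed drilling jig: plywood base 124 (x) x 232 (y) x 30 mm, origin at its underside's centre, x from robot side to back. Three pockets 74 mm apart, 14 mm deep, are each a block's outline with 1.5 mm clearance all round, round end to +x (a block seats only that way round, then stands 22 mm proud). Leaf rest posts, 5 mm radius, stand 24 mm above the base at x -38, y +-106 mm
- leaf (a joint): angle of the jig's hinged aluminium leaf (10 mm thick, three steel drill bushings) that covers the pockets: 0 = shut, level, underside 2 mm above seated blocks; grows as it swings up and back to a stop at 2.0 rad. The hinge is stiff (0.35 N m friction) and stays where it is left; no latch. May start a little ajar
- leaf_hinge (a point): centre of the leaf's hinge axis, 68 mm behind the jig's centre and 59 mm above the bench; its y axis is the hinge axis, its axes are the jig's
- leaf_handle (a point): middle of the leaf's handle: a round steel bar 10 mm thick, 100 mm long, parallel to the hinge, 38 mm beyond the leaf's free edge on two 8 mm arms at its ends; 151 mm from the hinge axis. Shut, it lies in front of the jig, 59 mm above the bench; at every angle fingers fit on both sides of it from above, and the bar may turn in the grip
- scale: fixed bench scale, grey housing 270 x 200 mm, 32 mm high; a steel platform 190 x 190 mm towards its back (+x), display and tare button in front (-x). Origin under the middle on the bench. The platform does not visibly sink
- platform (a point): centre of the scale platform's top face, 45 mm above the bench; axes as the scale's
- tare (a joint): travel of the tare button: 0 = up, 0.006 m = fully down (5 N); springs back; it registers from 4 mm
- tare_top (a point): centre of the top of the round black tare button, 24 mm across, at the front of the scale; pressed straight down
- tray: loose wooden tray, 202 (x) x 190 mm (y), 0.28 to 0.44 kg, floor 6 mm thick, outer walls 6 mm thick and 24 mm high over all; origin at its underside's centre. A grip rail 12 mm thick along its x axis (y = 0), 24 mm high, but 68 mm high over the middle 90 mm, where the tray is lifted from above; a bay 83 mm wide on each side
- drilled0: drilled peg block, with a 16 mm bore in its top, 15 mm from the middle towards the square end; starts in a pocket of the jig (may be absent). Plain brown wood, 80 mm long (x), 40 mm wide (y), 36 mm high, 60 to 100 g; its -x end is square, its +x end a half round of 20 mm radius. Origin: centre of the 80 x 40 outline on the underside, z up
- drilled1: drilled peg block, with a 16 mm bore in its top, 15 mm from the middle towards the square end; starts in a pocket of the jig (may be absent). Plain brown wood, 80 mm long (x), 40 mm wide (y), 36 mm high, 60 to 100 g; its -x end is square, its +x end a half round of 20 mm radius. Origin: centre of the 80 x 40 outline on the underside, z up
- drilled2: drilled peg block, with a 16 mm bore in its top, 15 mm from the middle towards the square end; starts in a pocket of the jig (may be absent). Plain brown wood, 80 mm long (x), 40 mm wide (y), 36 mm high, 60 to 100 g; its -x end is square, its +x end a half round of 20 mm radius. Origin: centre of the 80 x 40 outline on the underside, z up
- blank0: undrilled blank of the same block, no bore; starts lying flat on the bench (may be absent). Plain brown wood, 80 mm long (x), 40 mm wide (y), 36 mm high, 60 to 100 g; its -x end is square, its +x end a half round of 20 mm radius. Origin: centre of the 80 x 40 outline on the underside, z up
- blank1: undrilled blank of the same block, no bore; starts lying flat on the bench (may be absent). Plain brown wood, 80 mm long (x), 40 mm wide (y), 36 mm high, 60 to 100 g; its -x end is square, its +x end a half round of 20 mm radius. Origin: centre of the 80 x 40 outline on the underside, z up
- blank2: undrilled blank of the same block, no bore; starts lying flat on the bench (may be absent). Plain brown wood, 80 mm long (x), 40 mm wide (y), 36 mm high, 60 to 100 g; its -x end is square, its +x end a half round of 20 mm radius. Origin: centre of the 80 x 40 outline on the underside, z up
- pocket0 (a point): centre of the floor of the jig's left (+y) pocket, 16 mm above the bench; a seated block's origin coincides with it; x points to the pocket's round end
- pocket1 (a point): centre of the floor of the jig's middle pocket, 16 mm above the bench; a seated block's origin coincides with it; x points to the pocket's round end
- pocket2 (a point): centre of the floor of the jig's right (-y) pocket, 16 mm above the bench; a seated block's origin coincides with it; x points to the pocket's round end
- jar: bystander: small round stain jar, 55 mm across, 34 mm high
- wax: bystander: flat round wax tin, 67 mm across, 27 mm high

How it is judged:
On the way, in this order (a step that is already met when the one before it is completed fails the run):
1. the empty tray stands on the scale's platform (x of tray in the frame of platform between -0.04 and 0.04 m and y of tray in the frame of platform between -0.04 and 0.04 m and z of tray in the frame of platform between -0.006 and 0.006 m and angle between tray's own z axis and vertical below 0.06 rad and horizontal distance between each of drilled0, drilled1, drilled2 and tray above 0.12 m), for 0.2 s.
2. the tare button is pressed (4 mm) with the empty tray on the scale (all of step 1 and value of joint tare above 0.004 m), for 0.05 s.
At the end, for the whole second after the job is handed in: Tray level on the platform, centred within 40 mm in x and y, with every drilled block in it; every blank in a pocket, within 4 mm of its centre in x and y, 3 mm of its floor, level within 0.05 rad; leaf shut within 0.06 rad, tare button up, all at rest (x of tray in the frame of platform between -0.04 and 0.04 m and y of tray in the frame of platform between -0.04 and 0.04 m and z of tray in the frame of platform between -0.006 and 0.006 m and angle between tray's own z axis and vertical below 0.06 rad and x of drilled0 in the frame of tray between -0.1 and 0.1 m and y of drilled0 in the frame of tray between -0.095 and 0.095 m and z of drilled0 in the frame of tray between -0.005 and 0.065 m and x of drilled1 in the frame of tray between -0.1 and 0.1 m and y of drilled1 in the frame of tray between -0.095 and 0.095 m and z of drilled1 in the frame of tray between -0.005 and 0.065 m and x of drilled2 in the frame of tray between -0.1 and 0.1 m and y of drilled2 in the frame of tray between -0.095 and 0.095 m and z of drilled2 in the frame of tray between -0.005 and 0.065 m and ((x of blank0 in the frame of pocket0 between -0.004 and 0.004 m and y of blank0 in the frame of pocket0 between -0.004 and 0.004 m and z of blank0 in the frame of pocket0 between -0.003 and 0.003 m and angle between blank0's own z axis and vertical below 0.05 rad and angle between the x axis of blank0 and the x axis of pocket0, either way round below 0.09 rad) or (x of blank0 in the frame of pocket1 between -0.004 and 0.004 m and y of blank0 in the frame of pocket1 between -0.004 and 0.004 m and z of blank0 in the frame of pocket1 between -0.003 and 0.003 m and angle between blank0's own z axis and vertical below 0.05 rad and angle between the x axis of blank0 and the x axis of pocket1, either way round below 0.09 rad) or (x of blank0 in the frame of pocket2 between -0.004 and 0.004 m and y of blank0 in the frame of pocket2 between -0.004 and 0.004 m and z of blank0 in the frame of pocket2 between -0.003 and 0.003 m and angle between blank0's own z axis and vertical below 0.05 rad and angle between the x axis of blank0 and the x axis of pocket2, either way round below 0.09 rad)) and ((x of blank1 in the frame of pocket0 between -0.004 and 0.004 m and y of blank1 in the frame of pocket0 between -0.004 and 0.004 m and z of blank1 in the frame of pocket0 between -0.003 and 0.003 m and angle between blank1's own z axis and vertical below 0.05 rad and angle between the x axis of blank1 and the x axis of pocket0, either way round below 0.09 rad) or (x of blank1 in the frame of pocket1 between -0.004 and 0.004 m and y of blank1 in the frame of pocket1 between -0.004 and 0.004 m and z of blank1 in the frame of pocket1 between -0.003 and 0.003 m and angle between blank1's own z axis and vertical below 0.05 rad and angle between the x axis of blank1 and the x axis of pocket1, either way round below 0.09 rad) or (x of blank1 in the frame of pocket2 between -0.004 and 0.004 m and y of blank1 in the frame of pocket2 between -0.004 and 0.004 m and z of blank1 in the frame of pocket2 between -0.003 and 0.003 m and angle between blank1's own z axis and vertical below 0.05 rad and angle between the x axis of blank1 and the x axis of pocket2, either way round below 0.09 rad)) and ((x of blank2 in the frame of pocket0 between -0.004 and 0.004 m and y of blank2 in the frame of pocket0 between -0.004 and 0.004 m and z of blank2 in the frame of pocket0 between -0.003 and 0.003 m and angle between blank2's own z axis and vertical below 0.05 rad and angle between the x axis of blank2 and the x axis of pocket0, either way round below 0.09 rad) or (x of blank2 in the frame of pocket1 between -0.004 and 0.004 m and y of blank2 in the frame of pocket1 between -0.004 and 0.004 m and z of blank2 in the frame of pocket1 between -0.003 and 0.003 m and angle between blank2's own z axis and vertical below 0.05 rad and angle between the x axis of blank2 and the x axis of pocket1, either way round below 0.09 rad) or (x of blank2 in the frame of pocket2 between -0.004 and 0.004 m and y of blank2 in the frame of pocket2 between -0.004 and 0.004 m and z of blank2 in the frame of pocket2 between -0.003 and 0.003 m and angle between blank2's own z axis and vertical below 0.05 rad and angle between the x axis of blank2 and the x axis of pocket2, either way round below 0.09 rad)) and value of joint leaf below 0.06 rad and value of joint tare below 0.002 m and linear speed of each of drilled0, drilled1, drilled2, blank0, blank1, blank2, tray below 0.03 m/s); the robot touches nothing.
It fails at once if the tare button is pressed while a drilled block is in the tray (value of joint tare above 0.004 m and ((x of drilled0 in the frame of tray between -0.1 and 0.1 m and y of drilled0 in the frame of tray between -0.095 and 0.095 m and z of drilled0 in the frame of tray between -0.005 and 0.065 m) or (x of drilled1 in the frame of tray between -0.1 and 0.1 m and y of drilled1 in the frame of tray between -0.095 and 0.095 m and z of drilled1 in the frame of tray between -0.005 and 0.065 m) or (x of drilled2 in the frame of tray between -0.1 and 0.1 m and y of drilled2 in the frame of tray between -0.095 and 0.095 m and z of drilled2 in the frame of tray between -0.005 and 0.065 m))).
It fails at once if the stain jar is pushed more than 30 mm from its place (distance of jar from where it was at the start of the episode above 0.03 m).
It fails at once if the wax tin is pushed more than 30 mm from its place (distance of wax from where it was at the start of the episode above 0.03 m).
Of drilled0, drilled1, drilled2 only 1 to 3 are there at a start; the rules pass over those that are not, and their reading is None.
Of blank0, blank1, blank2 only 2 to 3 are there at a start; the rules pass over those that are not, and their reading is None.
At some moment in a run one of blank0, blank1, blank2, tray may be knocked a few centimetres aside while the robot is not near it.
Once in a run the grip may slacken for a moment while it holds something.
It also fails if it takes over 210 s, if anything falls off the work surface, if the arm or the gripper's body presses on something with over 40 N, if the wrist force passes 120 N, or if a joint passes its speed limit or range.

## Working session

There is one attempt and no reset: what is moved stays moved. The work goes in short steps, Python scripts to look and compute and a tool call to move; the robot and the scene stay as the last step left them, time stands still between calls to the robot, and variables do not carry over. Pictures are saved under pics/ and viewed, at most 14 in all, crops included, and the job is handed in when it is done.

Besides the shell and the picture viewer there is one more tool, called after "Emit:" as name(argument=value, ...), one argument or row to a line, values as JSON. step_arm: Moves the arm, as the interface text tells. Its arguments: {"type":"object","properties":{"moves":{"type":"array"},"grip_force":{"type":"number"}},"required":["moves"]}

```bash
mkdir -p pics; cat > h.py <<'E'
import numpy as np, cv2
from workcell import telemetry, imaging, env
from scipy.spatial.transform import Rotation as R
def snap(cam,name=None):
    p=imaging.camera_params(cam); im=imaging.read_camera(cam)
    if name: cv2.imwrite(f'pics/{name}.png',im[:,:,::-1])
    return im,p
def ray(p,uv):
    K=np.array(p['camera_matrix'],float);D=np.array(p['D'],float);T=np.array(p['pose'])
    q=cv2.undistortPoints(np.array(uv,float).reshape(-1,1,2),K,D).reshape(-1,2)
    d=np.c_[q[:,0],-q[:,1],-np.ones(len(q))]@T[:3,:3].T
    return T[:3,3],d
def onplane(p,uv,z):
    o,d=ray(p,uv); return o+d*((z-o[2])/d[:,2])[:,None]
def proj(p,X):
    K=np.array(p['camera_matrix'],float);D=np.array(p['D'],float);T=np.array(p['pose'])
    c=(np.array(X,float).reshape(-1,3)-T[:3,3])@T[:3,:3]
    c=c*[1,-1,-1]
    return cv2.projectPoints(c,np.zeros(3),np.zeros(3),K,D)[0].reshape(-1,2)
def tri(p1,u1,p2,u2):
    o1,d1=ray(p1,[u1]);o2,d2=ray(p2,[u2]);d1=d1[0];d2=d2[0]
    s=np.linalg.lstsq(np.c_[d1,-d2],o2-o1,rcond=None)[0]
    a=o1+s[0]*d1;b=o2+s[1]*d2
    return (a+b)/2,np.linalg.norm(a-b)
def shift(target,yaw=None):
    "mm shift in tool axes to world target (TCP)"
    s=telemetry.get_state(); r=R.from_quat(np.roll(s['orientation'],-1))
    return r.inv().apply(np.array(target)-s['tcp_pos'])*1000
E
python3 - <<'E'
from h import *
for c in('scene','top','wrist'):
    im,p=snap(c,c+'0'); print(c,np.round(p['pose'],3).tolist(),np.round(p['camera_matrix'],1).tolist(),p['D'])
s=telemetry.get_state();print(s)
E
```

```text
scene [[0.741, 0.266, -0.616, -0.156], [-0.671, 0.288, -0.683, -0.591], [-0.004, 0.92, 0.392, 0.479], [0.0, 0.0, 0.0, 1.0]] [[447.1, 0.0, 316.8], [0.0, 447.1, 239.2], [0.0, 0.0, 1.0]] [-0.04239075  0.          0.          0.          0.        ]
top [[-0.005, 0.996, -0.087, 0.376], [-1.0, -0.007, -0.02, 0.1], [-0.021, 0.087, 0.996, 1.332], [0.0, 0.0, 0.0, 1.0]] [[473.8, 0.0, 327.0], [0.0, 473.8, 242.1], [0.0, 0.0, 1.0]] [0.01084031 0.         0.         0.         0.        ]
wrist [[0.359, -0.882, -0.305, 0.128], [0.933, 0.339, 0.119, 0.567], [-0.002, -0.328, 0.945, 0.373], [0.0, 0.0, 0.0, 1.0]] [[341.5, 0.0, 321.0], [0.0, 341.5, 245.9], [0.0, 0.0, 1.0]] [-0.02033429  0.          0.          0.          0.        ]
{'clock': 0.15, 'joint_pos': array([1.06439208e+00, 3.13839969e-01, 4.52473345e-02, 1.30359883e+00,
       1.69605356e-05, 1.43120099e+00]), 'qvel': array([-0.00104873, -0.00225011,  0.00245707, -0.00050023, -0.00140735,
        0.00050322]), 'tau': array([ 2.23351526e-03, -4.81063950e+01,  2.98814929e+01,  1.39089965e-02,
       -1.31564257e-04,  7.55676865e-06]), 'tcp_pos': array([0.20603382, 0.53641486, 0.23060987]), 'orientation': array([-2.29459171e-04,  1.82377944e-01,  9.83228254e-01, -6.58804874e-04]), 'wrist_force': array([0.4331337 , 0.54320611, 1.02204596]), 'ft_torque': array([-0.01798542, -0.03165229, -0.05799261]), 'grip_force': 0.0, 'finger_gap': 0.08556485952812298}
```

View pics/top0.png

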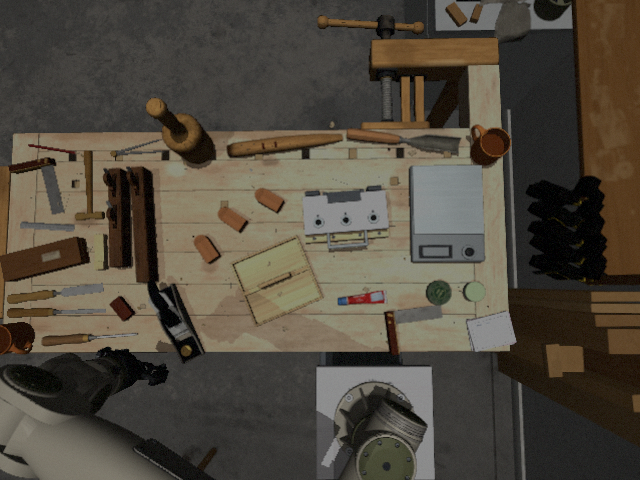

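View pics/scene0.png

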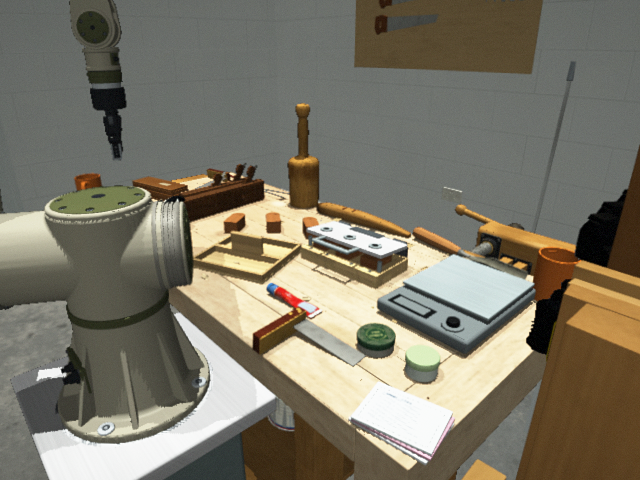

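Top: blanks near (207,248), (233,219), (269,200); tray about (278,281), rotated; jig about (345,215); scale about (447,213); wax and jar at (438,292) and (474,291). Scene shows the same layout, with the leaf nearly shut.

```bash
python3 - <<'E'
import cv2
a=cv2.imread('pics/top0.png')[150:350,180:500]; cv2.imwrite('pics/topc.png',cv2.resize(a,None,fx=2.5,fy=2.5,interpolation=2))
a=cv2.imread('pics/scene0.png')[190:390,180:550]; cv2.imwrite('pics/scenec.png',cv2.resize(a,None,fx=2.15,fy=2.15,interpolation=2))
E
```

```text
(no output)
```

View pics/topc.png

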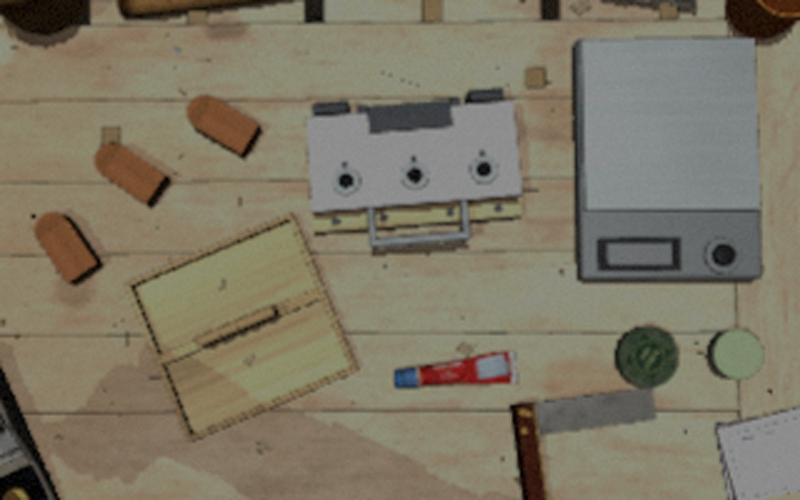

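View pics/scenec.png

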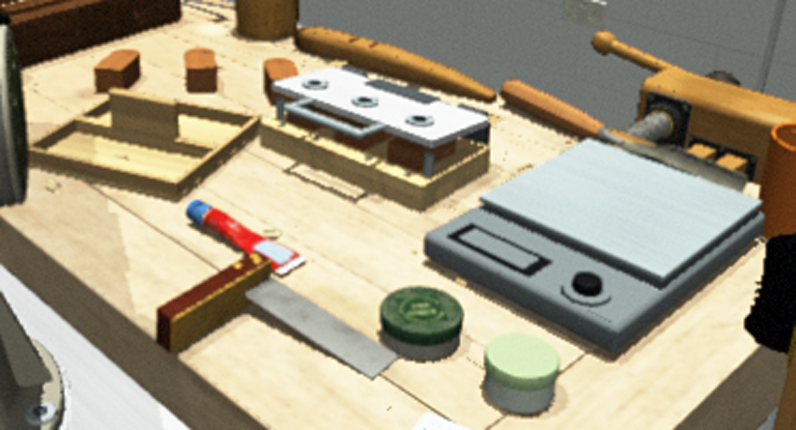

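Crop views (2.5x and 2.15x): tray rail top, leaf bushings, platform corners, handle and button are clearly visible in both; I'll triangulate these.

```bash
python3 - <<'E'
from h import *
np.set_printoptions(precision=3,suppress=True)
pt=imaging.camera_params('top');ps=imaging.camera_params('scene')
T=lambda u,v:(180+u/2.5,150+v/2.5); S=lambda u,v:(180+u/2.15,190+v/2.15)
pts=dict(railL=((207,345),(111,90)),railR=((278,310),(179,107)),plBL=((578,40),(588,138)),plFL=((584,210),(483,205)),plFR=((759,210),(663,275)),plBR=((754,40),(762,207)),
tare=((722,254),(587,281)),b0=((346,181),(316,84)),b1=((415,175),(366,101)),b2=((484,170),(420,120)),hL=((372,243),(287,103)),hR=((468,239),(350,133)),wax=((647,358),(421,307)),jar=((736,354),(521,358)))
for k,(a,b) in pts.items():
    print(k,*tri(pt,T(*a),ps,S(*b)))
print('tray corners top z=.024',onplane(pt,[T(132,286),T(293,216),T(357,369),T(194,438)],.024))
print('leaf corners',onplane(pt,[T(307,115),T(517,98),T(523,195),T(314,214)],.064))
im=cv2.imread('pics/top0.png');hsv=cv2.cvtColor(im,cv2.COLOR_BGR2HSV)
m=cv2.inRange(hsv,(5,110,60),(14,255,255));
m[:180]=0;m[270:]=0;m[:,:190]=0;m[:,290:]=0
for c in cv2.findContours(m,0,2)[0]:
    if cv2.contourArea(c)>150:
        r=cv2.minAreaRect(c); print(r,cv2.contourArea(c)); print(onplane(pt,cv2.boxPoints(r),.036),onplane(pt,[r[0]],.036))
E
```

```text
railL [0.365 0.297 0.069] 0.0003561290176634443
railR [0.403 0.222 0.061] 0.0023121461175353913
plBL [ 0.7   -0.109  0.043] 0.0044050249552861015
plFL [ 0.512 -0.114  0.033] 0.005105550189032277
plFR [ 0.509 -0.3    0.045] 0.003124076932833591
plBR [ 0.697 -0.302  0.038] 0.0006261017847028355
tare [ 0.461 -0.259  0.041] 0.0025769254181369724
b0 [0.541 0.147 0.073] 0.0032834403817294366
b1 [0.546 0.073 0.073] 0.0026788715182862704
b2 [ 0.551 -0.     0.073] 0.0022263874671887922
hL [0.473 0.12  0.077] 0.0020967848773948824
hR [0.474 0.02  0.076] 0.0053690661396879795
wax [ 0.35  -0.179  0.028] 0.0033377731912305206
jar [ 0.353 -0.274  0.03 ] 0.0018942035011152423
tray corners top z=.024 [[0.431 0.388 0.024]
 [0.507 0.209 0.024]
 [0.338 0.139 0.024]
 [0.264 0.318 0.024]]
leaf corners [[ 0.613  0.191  0.064]
 [ 0.63  -0.037  0.064]
 [ 0.524 -0.042  0.064]
 [ 0.505  0.183  0.064]]
((204.80767822265625, 247.46151733398438), (27.735008239746094, 14.699554443359375), 56.30992889404297) 355.0
[[0.498 0.502 0.036]
 [0.521 0.468 0.036]
 [0.456 0.425 0.036]
 [0.434 0.458 0.036]] [[0.477 0.463 0.036]]
((230.57691955566406, 217.8845977783203), (28.012359619140625, 14.144854545593262), 33.690067291259766) 336.5
[[0.564 0.436 0.036]
 [0.597 0.415 0.036]
 [0.553 0.35  0.036]
 [0.521 0.371 0.036]] [[0.559 0.393 0.036]]
((267.7596435546875, 198.3905487060547), (27.77716636657715, 14.54370403289795), 31.607500076293945) 343.5
[[0.616 0.334 0.036]
 [0.651 0.313 0.036]
 [0.609 0.247 0.036]
 [0.575 0.268 0.036]] [[0.613 0.29  0.036]]
```

```bash
cat >> h.py <<'E'
def plan(x,y,z,yaw):
    "shift mm in tool axes, turn (rad, about tool z) so that tool y points along yaw deg (mod 180)"
    s=telemetry.get_state(); r=R.from_quat(np.roll(s['orientation'],-1))
    ty=r.apply([0,1,0]); tz=r.apply([0,0,1]); cur=np.degrees(np.arctan2(ty[1],ty[0]))
    d=(yaw-cur+90)%180-90
    print('shift',np.round(r.inv().apply(np.array([x,y,z])-s['tcp_pos'])*1000,1),'turn',round(-np.radians(d),3),'| tcp',np.round(s['tcp_pos'],4),'yaw',round(cur,1),'tilt',np.round(tz,3),'gap',round(s['finger_gap'],4),'j6',round(s['joint_pos'][5],2),'t',s['clock'])
E
python3 - <<'E'
from h import *
plan(.385,.262,.16,23)
E
```

```text
shift [-265.5 -191.9   70.8] turn 0.803 | tcp [0.206  0.5364 0.2306] yaw 69.0 tilt [-0.001 -0.001 -1.   ] gap 0.0856 j6 1.43 t 0.15
```

Emit:
step_arm(
  moves=[
    [[-265,-192,71],[0,0,0.8],85],
    [[-265,-192,71],[0,0,0.8],85],
    [[-265,-192,71],[0,0,0.8],85],
    [[-265,-192,71],[0,0,0.8],85],
    [[-265,-192,71],[0,0,0.8],85],
    [[-265,-192,71],[0,0,0.8],85],
    [[-265,-192,71],[0,0,0.8],85],
    [[-265,-192,71],[0,0,0.8],85],
  ],
)

```text
clock: 0.82
tcp_pos: [0.3844, 0.262, 0.1602]
orientation: [0.0, 0.552, 0.834, 0.0]
wrist_force: [0.6, -0.2, 0.4]
finger_gap: 0.085
grip_force: 0.0
```

```bash
python3 - <<'E'
from h import *
im,p=snap('wrist','w1')
plan(.385,.262,.035,23)
E
```

```text
shift [ 6.900e+00 -1.000e-01  1.235e+02] turn -0.005 | tcp [0.3877 0.2563 0.1585] yaw 22.7 tilt [ 0.001 -0.005 -1.   ] gap 0.0851 j6 1.59 t 0.8667
```

View pics/w1.png

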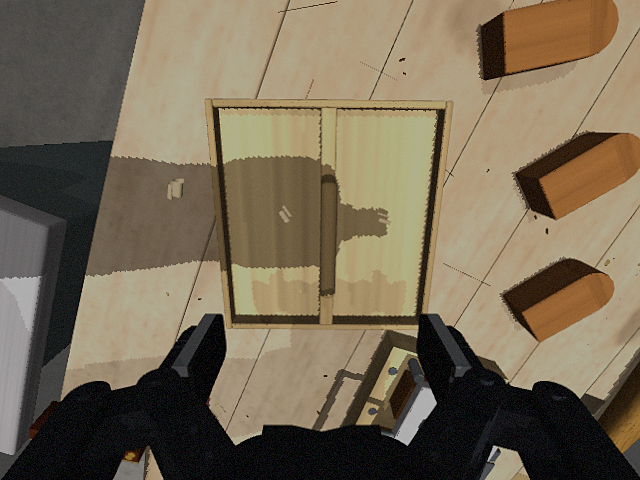

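Rail runs vertically at u≈328 (v 178–295 for the high part), nearly centred between the fingers (u≈322).

Emit:
step_arm(
  moves=[
    [[0,0,0],[0,0,0],85],
    [[0,0,0],[0,0,0],85],
  ],
)

```text
clock: 1.03
tcp_pos: [0.3841, 0.263, 0.1604]
orientation: [-0.0, 0.552, 0.834, -0.0]
wrist_force: [-0.4, 0.2, -0.4]
finger_gap: 0.0854
grip_force: 0.0
```

```bash
python3 - <<'E'
from h import *
im,p=snap('wrist','w1b')
print(np.round(p['pose'],3).tolist())
uv=[(328,178),(328,295)]
print(onplane(p,uv,.068))
print(onplane(p,[(207,99),(451,101),(424,326),(228,327)],.024))
# rail-top check via scene/top railmid
plan(.385,.262,.035,23)
E
```

```text
[[0.921, -0.369, -0.127, 0.352], [0.39, 0.87, 0.302, 0.341], [-0.001, -0.328, 0.945, 0.303], [0.0, 0.0, 0.0, 1.0]]
[[0.36867224 0.31244951 0.068     ]
 [0.40393142 0.23082191 0.068     ]]
[[0.26393586 0.32601889 0.024     ]
 [0.43467065 0.396951   0.024     ]
 [0.51014447 0.21565051 0.024     ]
 [0.34005712 0.14223627 0.024     ]]
shift [ -2.4   0.5 125.6] turn 0.002 | tcp [0.3837 0.264  0.1606] yaw 23.1 tilt [-0.001  0.    -1.   ] gap 0.085 j6 1.6 t 1.0833
```

Emit:
step_arm(
  moves=[
    [[0,0,42],[0,0,0],85],
    [[0,0,84],[0,0,0],85],
    [[0,0,125],[0,0,0],85],
    [[0,0,125],[0,0,0],85],
    [[0,0,125],[0,0,0],0],
    [[0,0,125],[0,0,0],0],
    [[0,0,125],[0,0,0],0],
    [[0,0,125],[0,0,0],0],
  ],
  grip_force=70,
)

```text
clock: 1.75
tcp_pos: [0.3859, 0.2651, 0.0382]
orientation: [0.001, 0.551, 0.835, 0.002]
wrist_force: [0.5, 0.5, 0.3]
finger_gap: 0.0382
grip_force: 0.0
```

Emit:
step_arm(
  moves=[
    [[0,0,0],[0,0,0],0],
    [[0,0,0],[0,0,0],0],
    [[0,0,0],[0,0,0],0],
    [[0,0,0],[0,0,0],0],
  ],
)

```text
clock: 2.08
tcp_pos: [0.3857, 0.2646, 0.0375]
orientation: [0.001, 0.551, 0.834, 0.002]
wrist_force: [-0.7, 0.6, 8.3]
finger_gap: 0.0108
grip_force: 69.4
```

```bash
python3 - <<'E'
from h import *
plan(.604,-.205,.16,90); print(telemetry.get_state()['grip_force'])
E
```

```text
shift [-517.6   16.8 -122.8] turn -1.167 | tcp [0.3857 0.2646 0.0375] yaw 23.1 tilt [ 0.004  0.002 -1.   ] gap 0.0108 j6 1.6 t 2.0833
69.4058096408844
```

Emit:
step_arm(
  moves=[
    [[0,0,-20],[0,0,0],0],
    [[0,0,-50],[0,0,0],0],
    [[0,0,-85],[0,0,0],0],
    [[0,0,-120],[0,0,0],0],
    [[0,0,-120],[0,0,0],0],
    [[-20,0,-120],[0,0,-0.1],0],
    [[-50,0,-120],[0,0,-0.2],0],
    [[-80,0,-120],[0,0,-0.3],0],
  ],
)

```text
clock: 2.75
tcp_pos: [0.415, 0.1897, 0.1554]
orientation: [-0.0, 0.417, 0.909, -0.0]
wrist_force: [0.5, 0.3, -3.3]
finger_gap: 0.0107
grip_force: 68.7
```

```bash
python3 - <<'E'
from h import *
plan(.604,-.205,.16,90); print(telemetry.get_state()['grip_force'])
E
```

```text
shift [-422.4 -114.4   -4.6] turn -0.86 | tcp [0.415  0.1897 0.1554] yaw 40.7 tilt [-0.  0. -1.] gap 0.0107 j6 1.11 t 2.75
68.74050736427307
```

Emit:
step_arm(
  moves=[
    [[-30,-8,0],[0,0,-0.1],0],
    [[-60,-16,0],[0,0,-0.2],0],
    [[-95,-26,0],[0,0,-0.3],0],
    [[-130,-35,0],[0,0,-0.4],0],
    [[-165,-45,0],[0,0,-0.5],0],
    [[-200,-54,0],[0,0,-0.6],0],
    [[-230,-62,0],[0,0,-0.7],0],
    [[-260,-70,0],[0,0,-0.8],0],
  ],
)

```text
clock: 3.42
tcp_pos: [0.5302, -0.0551, 0.1548]
orientation: [-0.001, 0.031, 1.0, 0.0]
wrist_force: [-0.3, 0.1, -3.4]
finger_gap: 0.0108
grip_force: 68.7
```

```bash
python3 - <<'E'
from h import *
plan(.604,-.205,.16,90); print(telemetry.get_state()['grip_force'])
E
```

```text
shift [ -83.1 -144.9   -5.4] turn -0.063 | tcp [ 0.5302 -0.0551  0.1548] yaw 86.4 tilt [-0.001  0.    -1.   ] gap 0.0108 j6 -0.19 t 3.4167
68.73115181922913
```

Emit:
step_arm(
  moves=[
    [[-25,-35,0],[0,0,-0.03],0],
    [[-50,-70,0],[0,0,-0.06],0],
    [[-70,-105,0],[0,0,-0.06],0],
    [[-80,-130,0],[0,0,-0.06],0],
    [[-85,-143,0],[0,0,-0.06],0],
    [[-85,-143,0],[0,0,-0.06],0],
    [[-85,-143,0],[0,0,-0.06],0],
  ],
)

```text
clock: 4.0
tcp_pos: [0.6047, -0.2018, 0.1543]
orientation: [-0.001, 0.004, 1.0, 0.001]
wrist_force: [0.1, 0.4, -2.4]
finger_gap: 0.011
grip_force: 68.8
```

```bash
python3 - <<'E'
from h import *
plan(.605,-.205,.0375+.046,90); print(telemetry.get_state()['grip_force'])
im,p=snap('top','t2'); im,p=snap('scene','s2')
a=cv2.imread('pics/s2.png')[190:390,300:570]; b=cv2.imread('pics/t2.png')[130:300,380:520]
a=cv2.resize(a,None,fx=1.8,fy=1.8);b=cv2.resize(b,(296,360));cv2.imwrite('pics/c2.png',cv2.hconcat([a,b]))
E
```

```text
shift [-0.5 -3.4 70.8] turn -0.008 | tcp [ 0.6047 -0.2018  0.1543] yaw 89.5 tilt [-0.002  0.002 -1.   ] gap 0.011 j6 -0.44 t 4.0
68.77467513084412
```

View pics/c2.png

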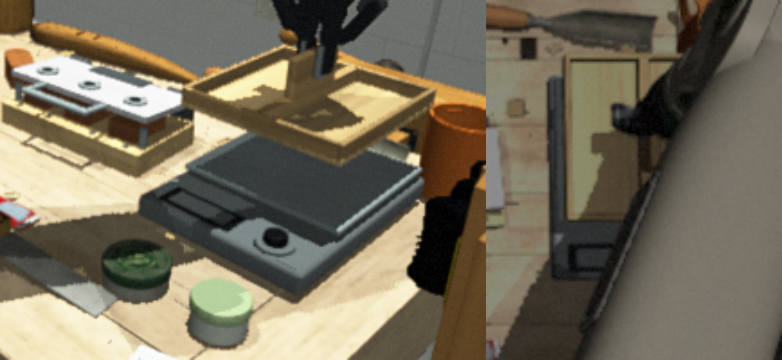

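Tray hangs square over the platform, level. Lower it.

Emit:
step_arm(
  moves=[
    [[0,-3,25],[0,0,0],0],
    [[0,-3,50],[0,0,0],0],
    [[0,-3,62],[0,0,0],0],
    [[0,-3,68],[0,0,0],0],
    [[0,-3,71],[0,0,0],0],
    [[0,-3,71],[0,0,0],0],
  ],
)

```text
clock: 4.6
tcp_pos: [0.6054, -0.2035, 0.0847]
orientation: [-0.0, 0.003, 1.0, 0.0]
wrist_force: [-0.3, -1.0, -1.6]
finger_gap: 0.011
grip_force: 68.6
```

```bash
python3 - <<'E'
from h import *
plan(.605,-.205,.0375+.046,90); print(telemetry.get_state()['wrist_force'])
E
```

```text
shift [ 0.4 -1.5  1.2] turn -0.005 | tcp [ 0.6054 -0.2035  0.0847] yaw 89.7 tilt [-0.  0. -1.] gap 0.011 j6 -0.44 t 4.6
[-0.33381217 -0.99037977 -1.57883898]
```

Lower slightly more till contact, then open and rise.

Emit:
step_arm(
  moves=[
    [[0,0,2],[0,0,0],0],
    [[0,0,3],[0,0,0],0],
    [[0,0,3],[0,0,0],0],
  ],
)

```text
clock: 4.85
tcp_pos: [0.6063, -0.2048, 0.0827]
orientation: [0.001, 0.003, 1.0, -0.0]
wrist_force: [0.5, 0.4, -1.0]
finger_gap: 0.0111
grip_force: 69.0
```

Emit:
step_arm(
  moves=[
    [[0,0,0],[0,0,0],50],
    [[0,0,0],[0,0,0],50],
    [[0,0,0],[0,0,0],50],
    [[0,0,-25],[0,0,0],50],
    [[0,0,-60],[0,0,0],50],
    [[0,0,-95],[0,0,0],50],
    [[0,0,-95],[0,0,0],0],
    [[0,0,-95],[0,0,0],0],
  ],
)

```text
clock: 5.52
tcp_pos: [0.6075, -0.2056, 0.1801]
orientation: [0.003, 0.003, 1.0, -0.001]
wrist_force: [0.1, 0.1, -0.8]
finger_gap: 0.0269
grip_force: 0.0
```

```bash
python3 - <<'E'
from h import *
im,p=snap('scene','s3'); im,p=snap('wrist','w3')
a=cv2.imread('pics/s3.png')[190:390,300:570]; b=cv2.imread('pics/w3.png')
a=cv2.resize(a,(400,300));b=cv2.resize(b,(400,300));cv2.imwrite('pics/c3.png',cv2.hconcat([a,b]))
plan(.461,-.259,.08,90)
E
```

```text
shift [144.1 -55.3  96.4] turn -0.007 | tcp [ 0.6054 -0.2046  0.1764] yaw 89.6 tilt [ 0.  0. -1.] gap 0.0115 j6 -0.44 t 5.6167
```

View pics/c3.png

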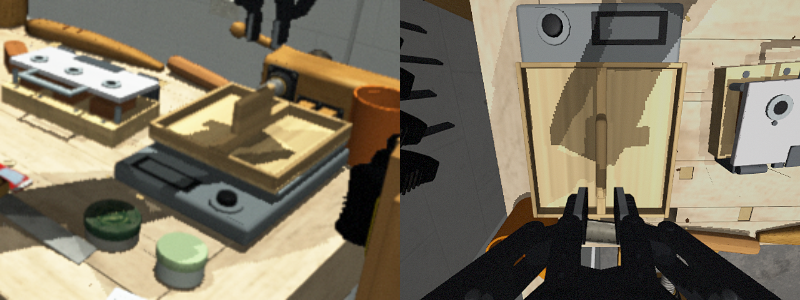

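Tray sits squarely on platform; button seen at wrist pixel (≈242,41).

```bash
python3 - <<'E'
from h import *
p=imaging.camera_params('wrist');im=cv2.imread('pics/w3.png',0)
m=(im[20:70,210:275]<45).astype('uint8')
n,l,s,c=cv2.connectedComponentsWithStats(m)
for i in range(1,n):
    if s[i,4]>150:
        u=c[i]+[210,20]; print(s[i],u,onplane(p,[u],.040))
        pt=imaging.camera_params('top'); print(tri(p,u,pt,(180+722/2.5,150+254/2.5)))
        # tray corners
print(onplane(p,[(414-0,0)],.069)) 
# tray rim corners in w3 from composite: (517,62),(687,62),(672,218),(528,215)
print(onplane(p,[((a-400)*1.6,b*1.6) for a,b in((517,62),(687,62),(672,218),(528,215))],.069).mean(0))
E
```

```text
[ 17   2  34  38 510] [241.80196078  39.55098039] [[ 0.46062951 -0.2610956   0.04      ]]
(array([ 0.46051586, -0.26040098,  0.0379199 ]), np.float64(0.002262533862699554))
[[ 0.4456811  -0.14566419  0.069     ]]
[ 0.60177229 -0.20461283  0.069     ]
```

Emit:
step_arm(
  moves=[
    [[36,-14,0],[0,0,0],0],
    [[72,-28,0],[0,0,0],0],
    [[108,-42,0],[0,0,0],0],
    [[144,-55,0],[0,0,0],0],
    [[144,-55,35],[0,0,0],0],
    [[144,-55,70],[0,0,0],0],
    [[144,-55,96],[0,0,0],0],
    [[144,-55,96],[0,0,0],0],
  ],
)

```text
clock: 6.28
tcp_pos: [0.4564, -0.2555, 0.0742]
orientation: [-0.005, 0.004, 1.0, 0.004]
wrist_force: [-0.2, 0.4, -0.6]
finger_gap: -0.0002
grip_force: 0.0
```

```bash
python3 - <<'E'
from h import *
plan(.461,-.259,.035,90)
E
```

```text
shift [-5.  -3.7 39.1] turn -0.008 | tcp [ 0.4564 -0.2555  0.0742] yaw 89.6 tilt [-0.009  0.008 -1.   ] gap -0.0002 j6 -0.66 t 6.2833
```

Emit:
step_arm(
  moves=[
    [[0,0,10],[0,0,0],0],
    [[0,-1,25],[0,0,0],0],
    [[0,-1,36],[0,0,0],0],
    [[0,-1,41],[0,0,0],0],
    [[0,-1,44],[0,0,0],0],
    [[0,-1,46],[0,0,0],0],
    [[0,-1,48],[0,0,0],0],
    [[0,-1,48],[0,0,0],0],
  ],
)

```text
clock: 6.95
tcp_pos: [0.4622, -0.2603, 0.0393]
orientation: [0.002, 0.003, 1.0, -0.002]
wrist_force: [-13.2, 8.5, 44.9]
finger_gap: -0.0001
grip_force: 22.2
```

Emit:
step_arm(
  moves=[
    [[0,0,-5],[0,0,0],0],
    [[0,0,-5],[0,0,0],0],
  ],
)

```text
clock: 7.12
tcp_pos: [0.4625, -0.2604, 0.0411]
orientation: [0.002, 0.003, 1.0, -0.001]
wrist_force: [-1.3, 1.2, 4.1]
finger_gap: -0.0004
grip_force: 2.1
```

Emit:
step_arm(
  moves=[
    [[0,0,-3],[0,0,0],0],
    [[0,0,-3],[0,0,0],0],
  ],
)

```text
clock: 7.28
tcp_pos: [0.4625, -0.2604, 0.0425]
orientation: [0.001, 0.003, 1.0, -0.001]
wrist_force: [1.9, -0.1, 2.8]
finger_gap: -0.0002
grip_force: 1.7
```

Emit:
step_arm(
  moves=[
    [[0,0,-3],[0,0,0],0],
    [[0,0,-3],[0,0,0],0],
  ],
)

```text
clock: 7.45
tcp_pos: [0.4623, -0.2603, 0.0445]
orientation: [0.001, 0.003, 1.0, -0.001]
wrist_force: [1.0, -0.9, 2.4]
finger_gap: 0.0001
grip_force: 1.1
```

```bash
python3 - <<'E'
from h import *
plan(.476,.070,.17,4.3)
E
```

```text
shift [ -11.8  330.3 -125.9] turn 1.489 | tcp [ 0.4623 -0.2603  0.0445] yaw 89.6 tilt [ 0.002 -0.001 -1.   ] gap 0.0001 j6 -0.66 t 7.45
```

Emit:
step_arm(
  moves=[
    [[0,0,-40],[0,0,0],0],
    [[0,0,-80],[0,0,0],40],
    [[0,0,-126],[0,0,0.1],85],
    [[0,40,-126],[0,0,0.2],85],
    [[0,80,-126],[0,0,0.3],85],
    [[0,120,-126],[0,0,0.42],85],
    [[0,160,-126],[0,0,0.54],85],
    [[0,200,-126],[0,0,0.66],85],
  ],
)

```text
clock: 8.12
tcp_pos: [0.4618, -0.0663, 0.1691]
orientation: [-0.001, 0.318, 0.948, 0.0]
wrist_force: [0.9, -0.2, 0.1]
finger_gap: 0.0832
grip_force: 0.0
```

```bash
python3 - <<'E'
from h import *
plan(.476,.070,.17,4.3)
E
```

```text
shift [ 70.9 117.2  -0.9] turn 0.848 | tcp [ 0.4618 -0.0663  0.1691] yaw 52.9 tilt [-0.001  0.001 -1.   ] gap 0.0832 j6 0.33 t 8.1167
```

Emit:
step_arm(
  moves=[
    [[20,35,0],[0,0,0.12],85],
    [[40,70,0],[0,0,0.24],85],
    [[60,100,0],[0,0,0.36],85],
    [[68,112,0],[0,0,0.48],85],
    [[68,112,0],[0,0,0.6],85],
    [[68,112,0],[0,0,0.72],85],
    [[68,112,0],[0,0,0.83],85],
    [[68,112,0],[0,0,0.83],85],
  ],
)

```text
clock: 8.78
tcp_pos: [0.4746, 0.0628, 0.1688]
orientation: [-0.001, 0.672, 0.741, -0.001]
wrist_force: [-0.9, 0.3, -0.3]
finger_gap: 0.0849
grip_force: 0.0
```

Emit:
step_arm(
  moves=[
    [[0,0,0],[0,0,0],85],
    [[0,0,0],[0,0,0],85],
  ],
)

```text
clock: 8.95
tcp_pos: [0.4749, 0.0623, 0.1692]
orientation: [-0.0, 0.67, 0.742, -0.0]
wrist_force: [0.4, -0.1, 1.0]
finger_gap: 0.0851
grip_force: 0.0
```

```bash
python3 - <<'E'
from h import *
plan(.476,.070,.058,4.3)
im,p=snap('wrist','w4')
E
```

```text
shift [  7.5   2.  111.2] turn 0.027 | tcp [0.4749 0.0623 0.1692] yaw 5.9 tilt [-0.001  0.    -1.   ] gap 0.0851 j6 1.43 t 8.95
```

View pics/w4.png

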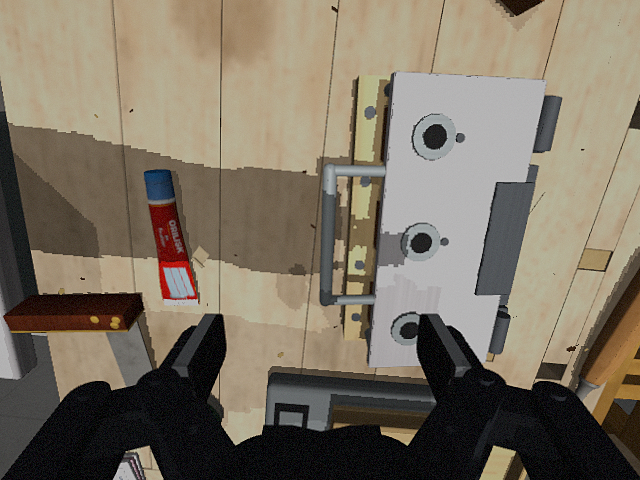

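Handle bar from (329,168) to (326,300); bushing bores at (435,136), (421,242), (408,329); hinge knuckles on the right.

```bash
python3 - <<'E'
from h import *
np.set_printoptions(precision=4,suppress=True)
p=imaging.camera_params('wrist');pt=imaging.camera_params('top')
T=lambda u,v:(180+u/2.5,150+v/2.5)
for a,b in(((435,136),(346,181)),((421,242),(415,175)),((408,329),(484,170))): print(tri(p,a,pt,T(*b)),onplane(p,[a],.074))
print(onplane(p,[(330,172),(326,299)],.077))
b=onplane(p,[(435,136),(421,242),(408,329)],.074);d=b[0]-b[2];print('yaw',np.degrees(np.arctan2(-d[0],d[1])))
h=onplane(p,[(330,172),(326,299)],.077);d=h[0]-h[1];print('yaw',np.degrees(np.arctan2(-d[0],d[1])))
E
```

```text
(array([0.5371, 0.1479, 0.0928]), np.float64(0.0009687012313561675)) [[0.5431 0.1486 0.074 ]]
(array([0.5456, 0.0751, 0.0789]), np.float64(0.0024457490765743624)) [[0.5483 0.0743 0.074 ]]
(array([0.5508, 0.0011, 0.076 ]), np.float64(0.002144000183315826)) [[0.5525 0.0002 0.074 ]]
[[0.476  0.1183 0.077 ]
 [0.4835 0.0222 0.077 ]]
yaw 3.625333629195749
yaw 4.461441876505126
```

```bash
python3 - <<'E'
from h import *
plan(.480,.070,.058,4.1)
E
```

```text
shift [  7.2   5.8 111.3] turn 0.03 | tcp [0.475  0.0622 0.1693] yaw 5.8 tilt [-0.001  0.    -1.   ] gap 0.0852 j6 1.43 t 9.0
```

Emit:
step_arm(
  moves=[
    [[7,6,10],[0,0,0.03],30],
    [[7,6,30],[0,0,0.03],30],
    [[7,6,45],[0,0,0.03],30],
    [[7,6,60],[0,0,0.03],30],
    [[7,6,80],[0,0,0.03],30],
    [[7,6,100],[0,0,0.03],30],
    [[7,6,111],[0,0,0.03],30],
    [[7,6,111],[0,0,0.03],30],
  ],
)

```text
clock: 9.67
tcp_pos: [0.4783, 0.0697, 0.0561]
orientation: [-0.002, 0.682, 0.732, -0.002]
wrist_force: [-0.3, 0.5, 0.6]
finger_gap: 0.0299
grip_force: 0.0
```

Emit:
step_arm(
  moves=[
    [[0,0,0],[0,0,0],0],
    [[0,0,0],[0,0,0],0],
    [[0,0,0],[0,0,0],0],
    [[0,0,0],[0,0,0],0],
    [[0,0,0],[0,0,0],0],
  ],
  grip_force=40,
)

```text
clock: 10.08
tcp_pos: [0.4786, 0.0696, 0.0587]
orientation: [-0.001, 0.682, 0.731, -0.001]
wrist_force: [-4.9, -2.1, -1.8]
finger_gap: 0.0086
grip_force: 38.9
```

```bash
python3 - <<'E'
from h import *
plan(.480,.070,.058,4.1);s=telemetry.get_state();print(s['wrist_force'],s['grip_force'])
# arc: handle pos = hinge + 151*(-cos a *x + sin a z); offsets from current in tool frame
r=R.from_quat(np.roll(s['orientation'],-1)); th=np.radians(4.1);X=np.array([np.cos(th),np.sin(th),0])
a0=np.arcsin((s['tcp_pos'][2]+.019-.059)/.151); print('a0',a0)
P=lambda a:.151*(-np.cos(a)*X+np.sin(a)*np.array([0,0,1]))
for a in [a0+.18*i for i in range(1,12) if a0+.18*i<2.0]+[2.0]: print(round(a,2),np.round(r.inv().apply(P(a)-P(a0))*1000,0))
E
```

```text
shift [0.3 1.4 0.7] turn -0.002 | tcp [0.4786 0.0696 0.0587] yaw 4.0 tilt [-0.003 -0.001 -1.   ] gap 0.0086 j6 1.48 t 10.0833
[-4.89147811 -2.14912908 -1.83087963] 38.92348051071167
a0 0.12399284897687995
0.3 [ -0.   6. -27.]
0.48 [  0.  16. -52.]
0.66 [  0.  31. -74.]
0.84 [  0.  49. -94.]
1.02 [   0.   71. -111.]
1.2 [   0.   95. -123.]
1.38 [   0.  121. -130.]
1.56 [   0.  148. -133.]
1.74 [   0.  175. -131.]
1.92 [   0.  202. -124.]
2.0 [   0.  212. -119.]
```

Emit:
step_arm(
  moves=[
    [[0,6,-27],[0,0,0],0],
    [[0,16,-52],[0,0,0],0],
    [[0,31,-74],[0,0,0],0],
    [[0,49,-94],[0,0,0],0],
    [[0,71,-111],[0,0,0],0],
    [[0,95,-123],[0,0,0],0],
    [[0,121,-130],[0,0,0],0],
    [[0,148,-133],[0,0,0],0],
  ],
)

```text
clock: 10.75
tcp_pos: [0.6292, 0.0807, 0.1971]
orientation: [0.002, 0.682, 0.732, 0.002]
wrist_force: [-2.9, 0.8, -1.3]
finger_gap: 0.0086
grip_force: 40.7
```

Emit:
step_arm(
  moves=[
    [[0,27,2],[0,0,0],0],
    [[0,50,8],[0,0,0],0],
    [[0,61,13],[0,0,0],0],
    [[0,61,13],[0,0,0],0],
    [[0,61,13],[0,0,0],0],
  ],
)

```text
clock: 11.17
tcp_pos: [0.6914, 0.0852, 0.1823]
orientation: [0.002, 0.682, 0.732, 0.003]
wrist_force: [0.5, 2.3, 6.5]
finger_gap: 0.0085
grip_force: 42.9
```

```bash
python3 - <<'E'
from h import *
plan(.69,.084,.177,4.1);s=telemetry.get_state();print(s['wrist_force'],s['grip_force'])
E
```

```text
shift [-1.1 -1.5  5.3] turn -0.001 | tcp [0.6914 0.0852 0.1823] yaw 4.0 tilt [ 0.006  0.001 -1.   ] gap 0.0085 j6 1.51 t 11.1667
[0.45701547 2.26319714 6.50829413] 42.9165905714035
```

Emit:
step_arm(
  moves=[
    [[0,0,0],[0,0,0],45],
    [[0,0,0],[0,0,0],45],
    [[0,0,0],[0,0,0],45],
    [[0,0,-30],[0,0,0],45],
    [[0,0,-70],[0,0,0],45],
    [[0,-40,-70],[0,0,-0.12],70],
    [[0,-80,-70],[0,0,-0.24],70],
    [[0,-120,-70],[0,0,-0.36],70],
  ],
)

```text
clock: 11.83
tcp_pos: [0.5699, 0.0758, 0.2493]
orientation: [0.001, 0.538, 0.843, 0.001]
wrist_force: [-0.2, -0.2, 0.2]
finger_gap: 0.0703
grip_force: 0.0
```

```bash
python3 - <<'E'
from h import *
plan(.54,.074,.25,94.1);s=telemetry.get_state()
im,p=snap('top','t5');cv2.imwrite('pics/t5c.png',cv2.resize(cv2.imread('pics/t5.png')[150:330,180:500],None,fx=2.5,fy=2.5,interpolation=2))
E
```

```text
shift [ 11.  -27.8  -0.8] turn -1.207 | tcp [0.5699 0.0758 0.2493] yaw 24.9 tilt [ 0.003 -0.    -1.   ] gap 0.0703 j6 1.13 t 11.8333
```

Emit:
step_arm(
  moves=[
    [[11,-25,0],[0,0,-0.12],85],
    [[11,-25,0],[0,0,-0.24],85],
    [[11,-25,0],[0,0,-0.36],85],
    [[11,-25,0],[0,0,-0.48],85],
    [[11,-25,0],[0,0,-0.6],85],
    [[11,-25,0],[0,0,-0.72],85],
    [[11,-25,0],[0,0,-0.84],85],
    [[11,-25,0],[0,0,-0.96],85],
  ],
)

```text
clock: 12.55
tcp_pos: [0.5419, 0.0756, 0.2487]
orientation: [-0.0, 0.088, 0.996, 0.0]
wrist_force: [0.4, -0.1, 0.2]
finger_gap: 0.0847
grip_force: 0.0
```

Emit:
step_arm(
  moves=[
    [[0,0,0],[0,0,-0.1],85],
    [[0,0,0],[0,0,-0.21],85],
    [[0,0,0],[0,0,-0.21],85],
    [[0,0,0],[0,0,-0.21],85],
  ],
)

```text
clock: 12.88
tcp_pos: [0.542, 0.0756, 0.2486]
orientation: [-0.0, -0.013, 1.0, 0.0]
wrist_force: [0.2, 0.0, -0.7]
finger_gap: 0.0847
grip_force: 0.0
```

```bash
python3 - <<'E'
from h import *
plan(.56,.074,.25,94.1)
im,p=snap('wrist','w5')
E
```

```text
shift [-18.   -2.1  -1.4] turn -0.046 | tcp [0.542  0.0756 0.2486] yaw 91.4 tilt [-0.  0. -1.] gap 0.0847 j6 -0.03 t 12.8833
```

View pics/w5.png

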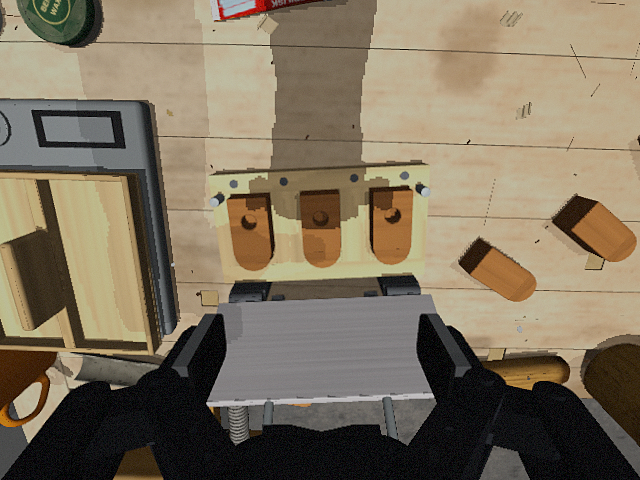

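All three pockets hold drilled blocks, bores at about (250,221), (320,219), (392,216), round ends at v≈264–271. Blanks at lower right; tray at left.

```bash
python3 - <<'E'
from h import *
np.set_printoptions(precision=4,suppress=True)
p=imaging.camera_params('wrist');im=cv2.imread('pics/w5.png')
hsv=cv2.cvtColor(im,cv2.COLOR_BGR2HSV)
m=cv2.inRange(hsv,(3,120,75),(16,255,255)); m[:,:215]=0;m[:175]=0;m[305:]=0
g=cv2.cvtColor(im,cv2.COLOR_BGR2GRAY)
for c in cv2.findContours(m,cv2.RETR_EXTERNAL,2)[0]:
    if cv2.contourArea(c)>800:
        x,y,w,h=cv2.boundingRect(c); z=.052 if x<415 else .036
        P=onplane(p,c.reshape(-1,2).astype(float),z)[:,:2]
        r=cv2.minAreaRect((P*1000).astype('float32')); print('box',np.round(r[0],1),np.round(r[1],1),round(r[2],1),z)
print('bores',onplane(p,[(250,221),(320,219),(392,216)],.052))
print('base front corners',onplane(p,[(211,172),(428,164)],.030))
print('posts',onplane(p,[(217,201),(425,190)],.054))
E
```

```text
box [614.8 289. ] [79. 40.] 58.7 0.036
box [561.3 392.1] [78.9 40. ] 56.4 0.036
box [565.8   2. ] [79.  40.3] 4.3 0.052
box [560.7  75.3] [78.6 40.8] 4.3 0.052
box [555. 149.] [79.2 39.5] 4.3 0.052
bores [[0.5506 0.0024 0.052 ]
 [0.5467 0.0742 0.052 ]
 [0.5417 0.1477 0.052 ]]
base front corners [[ 0.5046 -0.0408  0.03  ]
 [ 0.4908  0.1848  0.03  ]]
posts [[ 0.5301 -0.0294  0.054 ]
 [ 0.5139  0.1776  0.054 ]]
```

```bash
cat >> h.py <<'E'
def chain(wps,rel=None):
    "print shift (mm) and turn from each waypoint to the next, in the former's tool axes"
    s=telemetry.get_state(); r=R.from_quat(np.roll(s['orientation'],-1)); ty=r.apply([0,1,0])
    pos=np.array(s['tcp_pos']);yaw=np.degrees(np.arctan2(ty[1],ty[0]))
    print('at',np.round(pos,4),round(yaw,1),'gap',round(s['finger_gap'],4),'F',np.round(s['wrist_force'],1),'t',round(s['clock'],1))
    for w in wps:
        d=(w[3]-yaw+90)%180-90; t=np.radians(yaw)
        tx=np.array([-np.sin(t),np.cos(t)]) ; y=np.array([np.cos(t),np.sin(t)])
        # tool z down: x = y cross z
        tx=np.cross([y[0],y[1],0],[0,0,-1])[:2]
        e=np.array(w[:3])-pos
        print(np.round([e[:2]@tx*1e3,e[:2]@y*1e3,-e[2]*1e3],1),'turn',round(-np.radians(d),3))
        pos=np.array(w[:3]);yaw+=d
E
python3 - <<'E'
from h import *
chain([(.566,.002,.10,94.3),(.566,.002,.030,94.3),(.566,.002,.16,94.3),(.650,-.253,.16,90),(.650,-.253,.067,90),(.650,-.253,.16,90),(.561,.075,.16,94.3)])
E
```

```text
at [0.542  0.0756 0.2486] 91.5 gap 0.0851 F [ 0.8  0.4 -0.4] t 12.9
[-22.2 -74.2 148.6] turn -0.05
[ 0.  0. 70.] turn -0.0
[   0.    0. -130.] turn -0.0
[ -64.6 -260.6   -0. ] turn 0.075
[ 0.  0. 93.] turn -0.0
[  0.   0. -93.] turn -0.0
[ 89. 328.  -0.] turn -0.075
```

Emit:
step_arm(
  moves=[
    [[-10,-30,20],[0,0,-0.05],58],
    [[-22,-60,50],[0,0,-0.05],58],
    [[-22,-74,90],[0,0,-0.05],58],
    [[-22,-74,125],[0,0,-0.05],58],
    [[-22,-74,149],[0,0,-0.05],58],
    [[-22,-74,149],[0,0,-0.05],58],
    [[-22,-74,149],[0,0,-0.05],58],
  ],
)

```text
clock: 13.52
tcp_pos: [0.5649, 0.0024, 0.0987]
orientation: [-0.002, -0.038, 0.999, 0.0]
wrist_force: [0.3, -0.2, 1.0]
finger_gap: 0.058
grip_force: 0.0
```

```bash
python3 - <<'E'
from h import *
chain([(.566,.002,.030,94.3)])
E
```

```text
at [0.5649 0.0024 0.0987] 94.4 gap 0.058 F [ 0.3 -0.2  1. ] t 13.5
[-1.1 -0.5 68.7] turn 0.002
```

Emit:
step_arm(
  moves=[
    [[0,0,30],[0,0,0],58],
    [[0,0,55],[0,0,0],58],
    [[0,0,69],[0,0,0],58],
    [[0,0,69],[0,0,0],58],
    [[0,0,69],[0,0,0],30],
    [[0,0,69],[0,0,0],30],
    [[0,0,69],[0,0,0],30],
    [[0,0,69],[0,0,0],30],
  ],
  grip_force=60,
)

```text
clock: 14.18
tcp_pos: [0.5684, 0.0022, 0.0334]
orientation: [0.002, -0.039, 0.999, -0.0]
wrist_force: [-0.9, 0.6, 7.1]
finger_gap: 0.0387
grip_force: 62.4
```

Emit:
step_arm(
  moves=[
    [[0,0,0],[0,0,0],30],
    [[0,0,-15],[0,0,0],30],
    [[0,0,-40],[0,0,0],30],
    [[0,0,-75],[0,0,0],30],
    [[0,0,-105],[0,0,0],30],
    [[0,0,-130],[0,0,0],30],
    [[0,0,-130],[0,0,0],30],
  ],
)

```text
clock: 14.77
tcp_pos: [0.5698, 0.0019, 0.1678]
orientation: [0.006, -0.039, 0.999, -0.001]
wrist_force: [0.3, -0.2, 0.5]
finger_gap: 0.039
grip_force: 61.5
```

```bash
python3 - <<'E'
from h import *
chain([(.650,-.253,.16,90)])
E
```

```text
at [0.5698 0.0019 0.1678] 94.5 gap 0.039 F [ 0.3 -0.2  0.5] t 14.8
[ -59.9 -260.4    7.8] turn 0.079
```

Emit:
step_arm(
  moves=[
    [[-9,-38,0],[0,0,0.04],30],
    [[-18,-76,0],[0,0,0.08],30],
    [[-27,-114,0],[0,0,0.08],30],
    [[-36,-152,0],[0,0,0.08],30],
    [[-45,-190,0],[0,0,0.08],30],
    [[-54,-228,0],[0,0,0.08],30],
    [[-62,-260,0],[0,0,0.08],30],
    [[-62,-260,0],[0,0,0.08],30],
  ],
)

```text
clock: 15.43
tcp_pos: [0.6495, -0.2589, 0.1596]
orientation: [0.001, 0.004, 1.0, -0.001]
wrist_force: [-0.4, 0.5, -0.9]
finger_gap: 0.0389
grip_force: 61.4
```

Emit:
step_arm(
  moves=[
    [[0,0,0],[0,0,0],30],
    [[0,0,0],[0,0,0],30],
    [[0,0,30],[0,0,0],30],
    [[0,0,60],[0,0,0],30],
    [[0,0,80],[0,0,0],30],
    [[0,0,88],[0,0,0],30],
    [[0,0,90],[0,0,0],30],
    [[0,0,90],[0,0,0],30],
  ],
)

```text
clock: 16.1
tcp_pos: [0.6483, -0.2504, 0.0714]
orientation: [0.0, -0.0, 1.0, 0.0]
wrist_force: [-0.0, 0.5, -0.8]
finger_gap: 0.0388
grip_force: 61.4
```

```bash
python3 - <<'E'
from h import *
chain([(.650,-.253,.066,90),(.650,-.253,.16,90),(.561,.075,.16,94.3)])
E
```

```text
at [ 0.6483 -0.2504  0.0714] 90.0 gap 0.0388 F [-0.   0.5 -0.8] t 16.1
[-1.7 -2.6  5.4] turn 0.0
[  0.   0. -94.] turn -0.0
[ 89. 328.  -0.] turn -0.075
```

Emit:
step_arm(
  moves=[
    [[0,-3,3],[0,0,0],30],
    [[0,-3,5],[0,0,0],30],
    [[0,-3,5],[0,0,0],50],
    [[0,-3,5],[0,0,0],50],
    [[0,-3,5],[0,0,0],50],
    [[0,-3,-30],[0,0,0],50],
    [[0,-3,-65],[0,0,0],50],
    [[0,-3,-92],[0,0,0],50],
  ],
)

```text
clock: 16.77
tcp_pos: [0.6483, -0.2546, 0.1643]
orientation: [0.0, 0.001, 1.0, 0.0]
wrist_force: [0.5, -1.0, 1.0]
finger_gap: 0.0498
grip_force: 0.0
```

Emit:
step_arm(
  moves=[
    [[10,40,0],[0,0,-0.075],58],
    [[21,80,0],[0,0,-0.075],58],
    [[32,120,0],[0,0,-0.075],58],
    [[43,160,0],[0,0,-0.075],58],
    [[54,200,0],[0,0,-0.075],58],
    [[65,240,0],[0,0,-0.075],58],
    [[76,280,0],[0,0,-0.075],58],
    [[88,326,20],[0,0,-0.075],58],
  ],
)

```text
clock: 17.43
tcp_pos: [0.5637, 0.0646, 0.1491]
orientation: [0.002, -0.037, 0.999, 0.0]
wrist_force: [2.2, -0.5, 0.3]
finger_gap: 0.0581
grip_force: 0.0
```

Emit:
step_arm(
  moves=[
    [[0,0,35],[0,0,0],58],
    [[0,0,40],[0,0,0],58],
    [[0,0,40],[0,0,0],58],
  ],
)

```text
clock: 17.68
tcp_pos: [0.5605, 0.0629, 0.1041]
orientation: [-0.003, -0.037, 0.999, 0.0]
wrist_force: [0.2, -0.4, 1.3]
finger_gap: 0.0581
grip_force: 0.0
```

```bash
python3 - <<'E'
from h import *
chain([(.561,.075,.030,94.3)])
E
```

```text
at [0.5605 0.0629 0.1041] 94.3 gap 0.0581 F [ 0.2 -0.4  1.3] t 17.7
[-1.4 12.  74.1] turn -0.0
```

Emit:
step_arm(
  moves=[
    [[-1,12,10],[0,0,0],58],
    [[-1,12,40],[0,0,0],58],
    [[-1,12,65],[0,0,0],58],
    [[-1,12,74],[0,0,0],58],
    [[-1,12,74],[0,0,0],58],
    [[-1,12,74],[0,0,0],30],
    [[-1,12,74],[0,0,0],30],
    [[-1,12,74],[0,0,0],30],
  ],
)

```text
clock: 18.35
tcp_pos: [0.5647, 0.0746, 0.0345]
orientation: [0.002, -0.037, 0.999, 0.001]
wrist_force: [-0.8, 1.8, 0.2]
finger_gap: 0.0386
grip_force: 60.6
```

Emit:
step_arm(
  moves=[
    [[0,0,0],[0,0,0],30],
    [[0,0,0],[0,0,0],30],
    [[0,0,-15],[0,0,0],30],
    [[0,0,-40],[0,0,0],30],
    [[0,0,-75],[0,0,0],30],
    [[0,0,-105],[0,0,0],30],
    [[0,0,-130],[0,0,0],30],
    [[0,0,-130],[0,0,0],30],
  ],
)

```text
clock: 19.02
tcp_pos: [0.5666, 0.0739, 0.1688]
orientation: [0.005, -0.037, 0.999, -0.001]
wrist_force: [0.6, -0.4, -0.2]
finger_gap: 0.0388
grip_force: 61.5
```

```bash
python3 - <<'E'
from h import *
chain([(.557,-.253,.16,90)])
E
```

```text
at [0.5666 0.0739 0.1688] 94.2 gap 0.0388 F [ 0.6 -0.4 -0.2] t 19.0
[  33.6 -325.3    8.8] turn 0.073
```

Emit:
step_arm(
  moves=[
    [[4,-38,0],[0,0,0.04],30],
    [[8,-76,0],[0,0,0.07],30],
    [[12,-114,0],[0,0,0.07],30],
    [[16,-152,0],[0,0,0.07],30],
    [[20,-190,0],[0,0,0.07],30],
    [[24,-228,0],[0,0,0.07],30],
    [[28,-266,0],[0,0,0.07],30],
    [[31,-300,0],[0,0,0.07],30],
  ],
)

```text
clock: 19.68
tcp_pos: [0.5535, -0.2298, 0.1621]
orientation: [-0.0, -0.001, 1.0, -0.0]
wrist_force: [0.4, 0.1, -0.1]
finger_gap: 0.0386
grip_force: 61.4
```

Emit:
step_arm(
  moves=[
    [[2,-25,0],[0,0,0],30],
    [[2,-25,0],[0,0,0],30],
    [[2,-25,0],[0,0,0],30],
    [[2,-25,0],[0,0,0],30],
  ],
)

```text
clock: 20.02
tcp_pos: [0.5519, -0.2518, 0.1619]
orientation: [-0.001, -0.002, 1.0, 0.0]
wrist_force: [-0.1, -0.2, -1.1]
finger_gap: 0.0386
grip_force: 61.4
```

```bash
python3 - <<'E'
from h import *
chain([(.557,-.253,.067,90),(.557,-.253,.16,90),(.555,.149,.16,94.3)])
E
```

```text
at [ 0.5519 -0.2518  0.1619] 90.2 gap 0.0386 F [-0.1 -0.2 -1.1] t 20.0
[-5.1 -1.2 94.9] turn 0.003
[  0.   0. -93.] turn -0.0
[  2. 402.  -0.] turn -0.075
```

Emit:
step_arm(
  moves=[
    [[-4,-1,30],[0,0,0],30],
    [[-4,-1,60],[0,0,0],30],
    [[-4,-1,82],[0,0,0],30],
    [[-4,-1,91],[0,0,0],30],
    [[-4,-1,95],[0,0,0],30],
    [[-4,-1,95],[0,0,0],50],
    [[-4,-1,95],[0,0,0],50],
    [[-4,-1,95],[0,0,0],50],
  ],
)

```text
clock: 20.68
tcp_pos: [0.5571, -0.2525, 0.0687]
orientation: [0.001, -0.003, 1.0, -0.0]
wrist_force: [-0.8, -0.0, 4.0]
finger_gap: 0.0499
grip_force: 1.6
```

Emit:
step_arm(
  moves=[
    [[0,0,-30],[0,0,0],50],
    [[0,0,-65],[0,0,0],50],
    [[0,0,-95],[0,0,0],50],
    [[0,38,-95],[0,0,0],58],
    [[0,76,-95],[0,0,0],58],
    [[0,114,-95],[0,0,0],58],
    [[0,152,-95],[0,0,0],58],
    [[0,190,-95],[0,0,-0.075],58],
  ],
)

```text
clock: 21.35
tcp_pos: [0.5557, -0.061, 0.1629]
orientation: [0.0, -0.04, 0.999, 0.0]
wrist_force: [0.8, 0.4, 0.3]
finger_gap: 0.0578
grip_force: 0.0
```

```bash
python3 - <<'E'
from h import *
chain([(.555,.149,.10,94.3)])
E
```

```text
at [ 0.5557 -0.061   0.1629] 94.5 gap 0.0578 F [0.8 0.4 0.3] t 21.4
[-16.  209.4  62.9] turn 0.004
```

Emit:
step_arm(
  moves=[
    [[-3,36,0],[0,0,0],58],
    [[-6,72,0],[0,0,0],58],
    [[-9,108,0],[0,0,0],58],
    [[-12,144,0],[0,0,0],58],
    [[-14,180,10],[0,0,0],58],
    [[-15,203,40],[0,0,0],58],
    [[-15,203,60],[0,0,0],58],
    [[-15,203,60],[0,0,0],58],
  ],
)

```text
clock: 22.02
tcp_pos: [0.5513, 0.1424, 0.0985]
orientation: [-0.003, -0.041, 0.999, -0.0]
wrist_force: [-1.4, -0.6, 0.1]
finger_gap: 0.0581
grip_force: 0.0
```

Emit:
step_arm(
  moves=[
    [[0,0,0],[0,0,0],58],
    [[0,0,0],[0,0,0],58],
  ],
)

```text
clock: 22.18
tcp_pos: [0.5554, 0.1403, 0.1036]
orientation: [0.001, -0.039, 0.999, 0.0]
wrist_force: [-0.3, 1.0, 0.6]
finger_gap: 0.058
grip_force: 0.0
```

```bash
python3 - <<'E'
from h import *
chain([(.555,.149,.030,94.3)])
E
```

```text
at [0.5554 0.1403 0.1036] 94.5 gap 0.058 F [-0.3  1.   0.6] t 22.2
[-0.3  8.7 73.6] turn 0.003
```

Emit:
step_arm(
  moves=[
    [[0,9,10],[0,0,0],58],
    [[0,9,40],[0,0,0],58],
    [[0,9,65],[0,0,0],58],
    [[0,9,74],[0,0,0],58],
    [[0,9,74],[0,0,0],58],
    [[0,9,74],[0,0,0],30],
    [[0,9,74],[0,0,0],30],
    [[0,9,74],[0,0,0],30],
  ],
)

```text
clock: 22.85
tcp_pos: [0.5554, 0.1495, 0.0302]
orientation: [0.001, -0.039, 0.999, 0.0]
wrist_force: [-0.2, 0.1, -1.6]
finger_gap: 0.0392
grip_force: 61.2
```

Emit:
step_arm(
  moves=[
    [[0,0,0],[0,0,0],30],
    [[0,0,0],[0,0,0],30],
    [[0,0,-15],[0,0,0],30],
    [[0,0,-40],[0,0,0],30],
    [[0,0,-75],[0,0,0],30],
    [[0,0,-105],[0,0,0],30],
    [[0,0,-130],[0,0,0],30],
    [[0,0,-130],[0,0,0],30],
  ],
)

```text
clock: 23.52
tcp_pos: [0.5572, 0.1499, 0.1646]
orientation: [0.005, -0.039, 0.999, 0.0]
wrist_force: [1.8, 0.2, -0.0]
finger_gap: 0.0388
grip_force: 61.4
```

```bash
python3 - <<'E'
from h import *
chain([(.603,-.157,.16,90)])
E
```

```text
at [0.5572 0.1499 0.1646] 94.5 gap 0.0388 F [ 1.8  0.2 -0. ] t 23.5
[ -21.5 -309.5    4.6] turn 0.079
```

Emit:
step_arm(
  moves=[
    [[-3,-38,0],[0,0,0.04],30],
    [[-6,-76,0],[0,0,0.08],30],
    [[-9,-114,0],[0,0,0.08],30],
    [[-12,-152,0],[0,0,0.08],30],
    [[-15,-190,0],[0,0,0.08],30],
    [[-18,-228,0],[0,0,0.08],30],
    [[-20,-266,0],[0,0,0.08],30],
    [[-22,-300,0],[0,0,0.08],30],
  ],
)

```text
clock: 24.18
tcp_pos: [0.5992, -0.1502, 0.1578]
orientation: [-0.0, 0.001, 1.0, 0.0]
wrist_force: [0.4, 0.6, -0.3]
finger_gap: 0.0392
grip_force: 61.4
```

Emit:
step_arm(
  moves=[
    [[0,-10,0],[0,0,0],30],
    [[0,-10,0],[0,0,0],30],
    [[0,-10,0],[0,0,0],30],
    [[0,-10,0],[0,0,0],30],
  ],
)

```text
clock: 24.52
tcp_pos: [0.599, -0.1567, 0.158]
orientation: [-0.001, 0.0, 1.0, 0.001]
wrist_force: [0.2, -0.7, -0.9]
finger_gap: 0.0387
grip_force: 61.4
```

```bash
python3 - <<'E'
from h import *
chain([(.603,-.156,.067,90)])
E
```

```text
at [ 0.599  -0.1567  0.158 ] 90.0 gap 0.0387 F [ 0.2 -0.7 -0.9] t 24.5
[-4.   0.7 91. ] turn -0.001
```

Emit:
step_arm(
  moves=[
    [[-4,0,30],[0,0,0],30],
    [[-4,0,60],[0,0,0],30],
    [[-4,0,80],[0,0,0],30],
    [[-4,0,88],[0,0,0],30],
    [[-4,0,91],[0,0,0],30],
    [[-4,0,91],[0,0,0],50],
    [[-4,0,91],[0,0,0],50],
    [[-4,0,91],[0,0,0],50],
  ],
)

```text
clock: 25.18
tcp_pos: [0.6035, -0.1553, 0.069]
orientation: [0.0, -0.001, 1.0, 0.001]
wrist_force: [-2.3, 5.5, 5.9]
finger_gap: 0.0501
grip_force: 4.4
```

Emit:
step_arm(
  moves=[
    [[0,0,-35],[0,0,0],50],
    [[0,0,-75],[0,0,0],50],
    [[0,0,-115],[0,0,0],50],
    [[0,25,-150],[0,0,0],50],
    [[20,60,-170],[0,0,0],50],
    [[30,100,-175],[0,0,0],58],
    [[40,140,-175],[0,0,0],58],
    [[55,180,-175],[0,0,0],58],
  ],
)

```text
clock: 25.85
tcp_pos: [0.5506, 0.0201, 0.2443]
orientation: [0.002, 0.0, 1.0, -0.0]
wrist_force: [0.6, 1.2, 0.2]
finger_gap: 0.0583
grip_force: 0.0
```

Emit:
step_arm(
  moves=[
    [[8,40,0],[0,0,0],58],
    [[16,80,0],[0,0,0],58],
    [[24,120,0],[0,0,0],58],
    [[32,160,0],[0,0,0],58],
    [[40,200,0],[0,0,0],58],
    [[45,240,0],[0,0,0],58],
    [[45,270,0],[0,0,0],58],
    [[45,270,0],[0,0,0],58],
  ],
)

```text
clock: 26.52
tcp_pos: [0.5043, 0.2939, 0.2429]
orientation: [0.001, -0.003, 1.0, 0.001]
wrist_force: [0.8, -1.2, -0.9]
finger_gap: 0.0577
grip_force: 0.0
```

Emit:
step_arm(
  moves=[
    [[0,0,0],[0,0,0],58],
    [[0,0,0],[0,0,0],58],
  ],
)

```text
clock: 26.68
tcp_pos: [0.5052, 0.2882, 0.2427]
orientation: [0.0, -0.0, 1.0, -0.0]
wrist_force: [0.2, -0.9, 0.2]
finger_gap: 0.058
grip_force: 0.0
```

```bash
python3 - <<'E'
from h import *
chain([(.47,.30,.25,90)])
im,p=snap('wrist','w6')
im,p=snap('scene','s6');im,p=snap('top','t6')
E
```

```text
at [0.5052 0.2882 0.2427] 90.0 gap 0.058 F [ 0.2 -0.9  0.2] t 26.7
[35.2 11.8 -7.3] turn 0.0
```

View pics/w6.png

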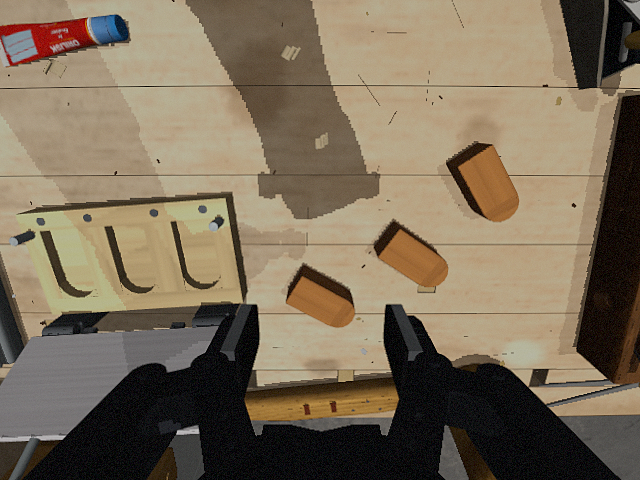

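Jig is empty, the three blanks lie at about (320,300), (413,252), (485,182), round ends toward lower right.

```bash
cat >> h.py <<'E'
def blanks(im,p,z=.036,reg=(0,0,640,480),amin=800):
    hsv=cv2.cvtColor(im,cv2.COLOR_RGB2HSV)
    m=cv2.inRange(hsv,(3,120,75),(16,255,255)); k=np.zeros_like(m); a,b,c,d=reg; k[b:d,a:c]=1; m*=k
    out=[]
    for c in cv2.findContours(m,cv2.RETR_EXTERNAL,2)[0]:
        if cv2.contourArea(c)>amin:
            P=onplane(p,c.reshape(-1,2).astype(float),z)[:,:2]
            r=cv2.minAreaRect((P*1000).astype('float32')); b=cv2.boxPoints(r)
            e=b[1]-b[0] if np.linalg.norm(b[1]-b[0])>np.linalg.norm(b[2]-b[1]) else b[2]-b[1]
            yaw=np.degrees(np.arctan2(e[1],e[0])); yaw=(yaw+90)%180-90
            print('blank',np.round(r[0],1),np.round(r[1],1),'yaw',round(yaw,1)); out.append((r[0],yaw))
    return out
E
python3 - <<'E'
from h import *
p=imaging.camera_params('wrist');im=cv2.imread('pics/w6.png')[:,:,::-1].copy()
blanks(im,p,reg=(265,110,540,335))
chain([(.613,.289,.10,148)])
E
```

```text
blank [614.8 287.8] [78.9 39.8] yaw 59.1
blank [561.7 391.1] [79.  39.9] yaw 55.9
blank [480.3 461.6] [79.  39.5] yaw 34.4
at [0.5058 0.2869 0.2427] 89.8 gap 0.0578 F [ 0.1 -0.5  0.9] t 26.8
[-107.2    2.4  142.7] turn -1.015
```

Emit:
step_arm(
  moves=[
    [[-35,0,20],[0,0,-0.12],58],
    [[-70,1,50],[0,0,-0.24],58],
    [[-107,2,90],[0,0,-0.36],58],
    [[-109,2,125],[0,0,-0.48],58],
    [[-109,2,143],[0,0,-0.6],58],
    [[-109,2,143],[0,0,-0.72],58],
    [[-109,2,143],[0,0,-0.84],58],
    [[-109,2,143],[0,0,-0.96],58],
  ],
)

```text
clock: 27.5
tcp_pos: [0.6147, 0.2878, 0.0982]
orientation: [-0.001, -0.463, 0.887, 0.0]
wrist_force: [-0.2, 0.3, -0.2]
finger_gap: 0.058
grip_force: 0.0
```

Emit:
step_arm(
  moves=[
    [[0,0,0],[0,0,-0.07],58],
    [[0,0,0],[0,0,-0.07],58],
    [[0,0,0],[0,0,-0.07],58],
    [[0,0,0],[0,0,-0.07],58],
  ],
)

```text
clock: 27.83
tcp_pos: [0.6149, 0.289, 0.0997]
orientation: [0.0, -0.491, 0.871, 0.0]
wrist_force: [0.8, -0.5, -0.1]
finger_gap: 0.0579
grip_force: 0.0
```

```bash
python3 - <<'E'
from h import *
chain([(.6148,.2884,.014,149)])
E
```

```text
at [0.6149 0.289  0.0997] 148.8 gap 0.0579 F [ 0.8 -0.5 -0.1] t 27.8
[ 0.6 -0.2 85.7] turn -0.004
```

Emit:
step_arm(
  moves=[
    [[0,0,35],[0,0,0],58],
    [[0,0,65],[0,0,0],58],
    [[0,0,80],[0,0,0],58],
    [[0,0,85],[0,0,0],58],
    [[0,0,85],[0,0,0],58],
    [[0,0,85],[0,0,0],58],
    [[0,0,85],[0,0,0],30],
    [[0,0,85],[0,0,0],30],
  ],
)

```text
clock: 28.5
tcp_pos: [0.6164, 0.2904, 0.0171]
orientation: [0.002, -0.492, 0.871, -0.0]
wrist_force: [1.6, 0.7, -0.6]
finger_gap: 0.039
grip_force: 61.4
```

Emit:
step_arm(
  moves=[
    [[0,0,0],[0,0,0],30],
    [[0,0,0],[0,0,0],30],
    [[0,0,0],[0,0,0],30],
  ],
)

```text
clock: 28.75
tcp_pos: [0.6163, 0.2904, 0.0168]
orientation: [0.002, -0.492, 0.871, -0.0]
wrist_force: [0.4, -0.7, 5.9]
finger_gap: 0.0386
grip_force: 62.4
```

```bash
python3 - <<'E'
from h import *
chain([(.6148,.2884,.13,149),(.566,.002,.13,94.3)])
E
```

```text
at [0.6163 0.2904 0.0168] 148.9 gap 0.0386 F [ 0.4 -0.7  5.9] t 28.8
[   2.5    0.3 -113.2] turn -0.001
[ 270.6 -105.7   -0. ] turn 0.955
```

Emit:
step_arm(
  moves=[
    [[0,0,-20],[0,0,0],30],
    [[0,0,-55],[0,0,0],30],
    [[0,0,-90],[0,0,0],30],
    [[25,-10,-113],[0,0,0.1],30],
    [[55,-22,-113],[0,0,0.22],30],
    [[90,-36,-113],[0,0,0.34],30],
    [[125,-50,-113],[0,0,0.46],30],
    [[160,-63,-113],[0,0,0.58],30],
  ],
)

```text
clock: 29.42
tcp_pos: [0.5858, 0.119, 0.1281]
orientation: [0.001, -0.22, 0.976, -0.0]
wrist_force: [-0.2, -1.4, -0.9]
finger_gap: 0.0387
grip_force: 61.5
```

```bash
python3 - <<'E'
from h import *
chain([(.568,.002,.12,94.3)])
E
```

```text
at [0.5858 0.119  0.1281] 115.4 gap 0.0387 F [-0.2 -1.4 -0.9] t 29.4
[ 66.3 -98.    8.1] turn 0.368
```

Emit:
step_arm(
  moves=[
    [[18,-26,0],[0,0,0.1],30],
    [[36,-52,0],[0,0,0.22],30],
    [[50,-74,0],[0,0,0.32],30],
    [[60,-89,0],[0,0,0.36],30],
    [[63,-94,0],[0,0,0.36],30],
    [[63,-94,15],[0,0,0.36],30],
    [[63,-94,35],[0,0,0.36],30],
    [[63,-94,45],[0,0,0.36],30],
  ],
)

```text
clock: 30.08
tcp_pos: [0.5694, 0.0086, 0.0811]
orientation: [-0.001, -0.045, 0.999, 0.0]
wrist_force: [-1.7, 0.0, -0.3]
finger_gap: 0.0388
grip_force: 61.5
```

Emit:
step_arm(
  moves=[
    [[0,0,0],[0,0,0],30],
    [[0,0,0],[0,0,0],30],
    [[0,0,0],[0,0,0],30],
  ],
)

```text
clock: 30.33
tcp_pos: [0.5706, 0.0087, 0.0832]
orientation: [0.0, -0.045, 0.999, 0.0]
wrist_force: [0.4, -0.3, -0.9]
finger_gap: 0.0387
grip_force: 61.5
```

```bash
python3 - <<'E'
from h import *
chain([(.568,.002,.033,94.3)])
E
```

```text
at [0.5706 0.0087 0.0832] 95.1 gap 0.0387 F [ 0.4 -0.3 -0.9] t 30.3
[ 3.2 -6.4 50.2] turn 0.015
```

Emit:
step_arm(
  moves=[
    [[3,-6,8],[0,0,0.015],30],
    [[3,-6,20],[0,0,0.015],30],
    [[3,-6,25],[0,0,0.015],30],
    [[3,-6,25],[0,0,0.015],30],
    [[3,-6,25],[0,0,0.015],30],
  ],
)

```text
clock: 30.75
tcp_pos: [0.5675, 0.0019, 0.0574]
orientation: [-0.0, -0.037, 0.999, 0.0]
wrist_force: [-0.8, -0.6, -0.6]
finger_gap: 0.0383
grip_force: 61.5
```

```bash
python3 - <<'E'
from h import *
chain([(.568,.002,.033,94.3)])
E
```

```text
at [0.5675 0.0019 0.0574] 94.2 gap 0.0383 F [-0.8 -0.6 -0.6] t 30.8
[-0.6  0.  24.4] turn -0.002
```

Emit:
step_arm(
  moves=[
    [[0,0,8],[0,0,0],30],
    [[0,0,13],[0,0,0],30],
    [[0,0,17],[0,0,0],30],
    [[0,0,21],[0,0,0],30],
    [[0,0,24],[0,0,0],30],
    [[0,0,24],[0,0,0],30],
  ],
)

```text
clock: 31.25
tcp_pos: [0.5675, 0.0021, 0.0331]
orientation: [-0.0, -0.037, 0.999, 0.0]
wrist_force: [-0.0, 0.6, -0.6]
finger_gap: 0.0389
grip_force: 61.6
```

Emit:
step_arm(
  moves=[
    [[0,0,1],[0,0,0],30],
    [[0,0,1],[0,0,0],50],
    [[0,0,1],[0,0,0],50],
    [[0,0,1],[0,0,0],50],
    [[0,0,-25],[0,0,0],52],
    [[0,0,-60],[0,0,0],58],
    [[0,0,-90],[0,0,0],58],
    [[0,0,-90],[0,0,0],58],
  ],
)

```text
clock: 31.92
tcp_pos: [0.5716, 0.0015, 0.1299]
orientation: [0.005, -0.037, 0.999, -0.001]
wrist_force: [0.5, -0.5, 0.5]
finger_gap: 0.058
grip_force: 0.0
```

```bash
python3 - <<'E'
from h import *
chain([(.5615,.3915,.10,146.1)])
im,p=snap('wrist');print(onplane(p,[(320,240)],0))
cv2.imwrite('pics/w7.png',im[:,:,::-1]);blanks(im,p,z=.052,reg=(215,100,640,340),amin=500)
E
```

```text
at [0.5716 0.0015 0.1299] 94.2 gap 0.058 F [ 0.5 -0.5  0.5] t 31.9
[-18.7 389.7  29.9] turn -0.905
[[5.78430139e-01 4.03862007e-04 0.00000000e+00]]
blank [566.8   1.5] [78.  39.7] yaw 4.0
```

Emit:
step_arm(
  moves=[
    [[-2,40,0],[0,0,-0.1],58],
    [[-4,80,0],[0,0,-0.2],58],
    [[-6,120,0],[0,0,-0.3],58],
    [[-8,160,0],[0,0,-0.4],58],
    [[-10,200,0],[0,0,-0.5],58],
    [[-12,240,0],[0,0,-0.6],58],
    [[-14,280,0],[0,0,-0.7],58],
    [[-16,320,0],[0,0,-0.8],58],
  ],
)

```text
clock: 32.63
tcp_pos: [0.559, 0.324, 0.122]
orientation: [-0.001, -0.425, 0.905, 0.0]
wrist_force: [1.2, 0.2, 0.9]
finger_gap: 0.058
grip_force: 0.0
```

```bash
python3 - <<'E'
from h import *
chain([(.5615,.3915,.10,146.1)])
E
```

```text
at [0.559 0.324 0.122] 140.3 gap 0.058 F [1.2 0.2 0.9] t 32.6
[-53.6  41.1  22. ] turn -0.1
```

Emit:
step_arm(
  moves=[
    [[-25,19,5],[0,0,-0.05],58],
    [[-48,37,15],[0,0,-0.1],58],
    [[-51,39,18],[0,0,-0.1],58],
    [[-51,39,18],[0,0,-0.1],58],
    [[-51,39,18],[0,0,-0.1],58],
  ],
)

```text
clock: 33.05
tcp_pos: [0.5619, 0.3859, 0.1038]
orientation: [-0.002, -0.468, 0.884, -0.0]
wrist_force: [-2.1, -0.4, -0.2]
finger_gap: 0.0581
grip_force: 0.0
```

```bash
python3 - <<'E'
from h import *
im,p=snap('wrist','w8');
b=blanks(im,p,amin=800)
chain([(.5615,.3915,.014,146.1)])
E
```

```text
blank [447.5 680.6] [37.1 36.4] yaw 4.5
blank [569.3 404.9] [49.  39.4] yaw 56.3
blank [479.5 462.8] [79.3 39.7] yaw 34.9
at [0.5625 0.3853 0.1046] 145.7 gap 0.0582 F [-0.2 -0.1  0.3] t 33.1
[-4.6  4.3 90.6] turn -0.006
```

Emit:
step_arm(
  moves=[
    [[-5,4,20],[0,0,0],58],
    [[-5,4,55],[0,0,0],58],
    [[-5,4,80],[0,0,0],58],
    [[-5,4,90],[0,0,0],58],
    [[-5,4,90],[0,0,0],58],
    [[-5,4,90],[0,0,0],58],
    [[-5,4,90],[0,0,0],30],
    [[-5,4,90],[0,0,0],30],
  ],
)

```text
clock: 33.77
tcp_pos: [0.5643, 0.3935, 0.0186]
orientation: [0.002, -0.468, 0.884, 0.0]
wrist_force: [1.7, 1.2, -0.4]
finger_gap: 0.0386
grip_force: 61.2
```

Emit:
step_arm(
  moves=[
    [[0,0,0],[0,0,0],30],
    [[0,0,0],[0,0,0],30],
    [[0,0,0],[0,0,0],30],
  ],
)

```text
clock: 34.02
tcp_pos: [0.5642, 0.3936, 0.0183]
orientation: [0.002, -0.468, 0.884, -0.0]
wrist_force: [0.7, -1.7, 6.9]
finger_gap: 0.0386
grip_force: 62.1
```

```bash
python3 - <<'E'
from h import *
chain([(.5615,.3915,.13,146.1),(.561,.0753,.13,94.3)])
E
```

```text
at [0.5642 0.3936 0.0183] 145.8 gap 0.0386 F [ 0.7 -1.7  6.9] t 34.0
[   3.3    1.1 -111.7] turn -0.006
[ 262.7 -175.9   -0. ] turn 0.904
```

Emit:
step_arm(
  moves=[
    [[0,0,-20],[0,0,0],30],
    [[0,0,-55],[0,0,0],30],
    [[0,0,-90],[0,0,0],30],
    [[25,-17,-112],[0,0,0.1],30],
    [[55,-36,-112],[0,0,0.22],30],
    [[85,-57,-112],[0,0,0.34],30],
    [[115,-77,-112],[0,0,0.46],30],
    [[145,-97,-112],[0,0,0.58],30],
  ],
)

```text
clock: 34.68
tcp_pos: [0.561, 0.2172, 0.1285]
orientation: [0.001, -0.193, 0.981, 0.0]
wrist_force: [1.5, -0.5, -1.0]
finger_gap: 0.0389
grip_force: 61.1
```

```bash
python3 - <<'E'
from h import *
chain([(.564,.0755,.12,94.3)])
E
```

```text
at [0.561  0.2172 0.1285] 112.3 gap 0.0389 F [ 1.5 -0.5 -1. ] t 34.7
[  50.9 -132.3    8.5] turn 0.314
```

Emit:
step_arm(
  moves=[
    [[13,-33,0],[0,0,0.1],30],
    [[26,-66,0],[0,0,0.2],30],
    [[38,-98,0],[0,0,0.29],30],
    [[46,-120,0],[0,0,0.29],30],
    [[48,-126,0],[0,0,0.29],30],
    [[48,-126,15],[0,0,0.29],30],
    [[48,-126,35],[0,0,0.29],30],
    [[48,-126,45],[0,0,0.29],30],
  ],
)

```text
clock: 35.35
tcp_pos: [0.5645, 0.0839, 0.0814]
orientation: [-0.0, -0.052, 0.999, 0.0]
wrist_force: [-0.2, -0.7, -1.5]
finger_gap: 0.0387
grip_force: 61.1
```

Emit:
step_arm(
  moves=[
    [[0,0,0],[0,0,0],30],
    [[0,0,0],[0,0,0],30],
    [[0,0,0],[0,0,0],30],
  ],
)

```text
clock: 35.6
tcp_pos: [0.5656, 0.0842, 0.0833]
orientation: [0.001, -0.052, 0.999, 0.0]
wrist_force: [0.3, -0.0, -0.9]
finger_gap: 0.0389
grip_force: 61.2
```

```bash
python3 - <<'E'
from h import *
chain([(.564,.0755,.060,94.2)])
E
```

```text
at [0.5656 0.0842 0.0833] 96.0 gap 0.0389 F [ 0.3 -0.  -0.9] t 35.6
[ 2.5 -8.5 23.3] turn 0.031
```

Emit:
step_arm(
  moves=[
    [[2,-8,8],[0,0,0.03],30],
    [[2,-9,18],[0,0,0.03],30],
    [[2,-9,23],[0,0,0.03],30],
    [[2,-9,23],[0,0,0.03],30],
    [[2,-9,23],[0,0,0.03],30],
  ],
)

```text
clock: 36.02
tcp_pos: [0.5634, 0.0744, 0.0588]
orientation: [-0.001, -0.037, 0.999, 0.0]
wrist_force: [0.3, -0.2, -0.5]
finger_gap: 0.0384
grip_force: 61.2
```

```bash
python3 - <<'E'
from h import *
chain([(.564,.0755,.034,94.2)])
E
```

```text
at [0.5634 0.0744 0.0588] 94.2 gap 0.0384 F [ 0.3 -0.2 -0.5] t 36.0
[-0.7  1.1 24.8] turn 0.0
```

Emit:
step_arm(
  moves=[
    [[0,1,5],[0,0,0],30],
    [[0,1,10],[0,0,0],30],
    [[0,1,14],[0,0,0],30],
    [[0,1,18],[0,0,0],30],
    [[0,1,22],[0,0,0],30],
    [[0,1,25],[0,0,0],30],
    [[0,1,25],[0,0,0],30],
  ],
)

```text
clock: 36.6
tcp_pos: [0.5631, 0.0759, 0.0349]
orientation: [-0.0, -0.037, 0.999, 0.0]
wrist_force: [-1.7, 0.6, 6.6]
finger_gap: 0.0388
grip_force: 64.5
```

Emit:
step_arm(
  moves=[
    [[0,0,0],[0,0,0],50],
    [[0,0,0],[0,0,0],50],
    [[0,0,0],[0,0,0],50],
    [[0,0,-25],[0,0,0],52],
    [[0,0,-60],[0,0,0],58],
    [[0,0,-92],[0,0,0],58],
    [[0,0,-92],[0,0,0],58],
  ],
)

```text
clock: 37.18
tcp_pos: [0.5682, 0.0755, 0.133]
orientation: [0.005, -0.037, 0.999, -0.0]
wrist_force: [0.4, -0.9, 0.7]
finger_gap: 0.0582
grip_force: 0.0
```

```bash
python3 - <<'E'
from h import *
im,p=snap('wrist','w9');blanks(im,p,z=.052,reg=(100,100,540,340),amin=500)
chain([(.480,.462,.10,124.6)])
E
```

```text
blank [594.   77.5] [13.7 36. ] yaw -85.8
blank [551.8  74.5] [58.5 39.6] yaw 4.3
blank [567.1   1.9] [78.7 39.7] yaw 3.8
at [0.5672 0.0754 0.1303] 94.2 gap 0.058 F [ 0.8 -0.3 -0.5] t 37.2
[ 58.5 392.   30.3] turn -0.53
```

Emit:
step_arm(
  moves=[
    [[6,40,0],[0,0,-0.06],58],
    [[12,80,0],[0,0,-0.12],58],
    [[18,120,0],[0,0,-0.18],58],
    [[24,160,0],[0,0,-0.24],58],
    [[30,200,0],[0,0,-0.32],58],
    [[36,240,0],[0,0,-0.4],58],
    [[42,280,0],[0,0,-0.48],58],
    [[48,320,0],[0,0,-0.53],58],
  ],
)

```text
clock: 37.9
tcp_pos: [0.4914, 0.3926, 0.1251]
orientation: [-0.001, -0.299, 0.954, -0.0]
wrist_force: [1.0, -0.3, -0.2]
finger_gap: 0.0581
grip_force: 0.0
```

```bash
python3 - <<'E'
from h import *
chain([(.480,.462,.10,124.6)])
E
```

```text
at [0.4914 0.3926 0.1251] 124.8 gap 0.0581 F [ 1.  -0.3 -0.2] t 37.9
[-30.3  63.4  25.1] turn 0.004
```

Emit:
step_arm(
  moves=[
    [[-15,30,0],[0,0,0],58],
    [[-28,58,10],[0,0,0],58],
    [[-29,60,10],[0,0,0],58],
    [[-29,60,10],[0,0,0],58],
    [[-29,60,10],[0,0,0],58],
  ],
)

```text
clock: 38.32
tcp_pos: [0.4818, 0.4563, 0.1151]
orientation: [-0.001, -0.298, 0.955, -0.001]
wrist_force: [0.6, -0.1, 0.1]
finger_gap: 0.0578
grip_force: 0.0
```

```bash
python3 - <<'E'
from h import *
im,p=snap('wrist','w10');
b=blanks(im,p,amin=500)
chain([(.480,.462,.014,124.6)])
E
```

```text
blank [570.6 670. ] [52.3 36. ] yaw 4.9
blank [464.  737.8] [66.6 41.6] yaw 2.9
blank [433.6 658.1] [103.2  37. ] yaw 5.4
blank [478.8 463.3] [78.4 39.6] yaw 35.4
at [0.4822 0.4558 0.1157] 124.6 gap 0.0579 F [-0.6  0.3  0.6] t 38.4
[ -1.7   6.4 101.7] turn -0.001
```

Emit:
step_arm(
  moves=[
    [[-2,7,20],[0,0,0],58],
    [[-2,7,55],[0,0,0],58],
    [[-2,7,85],[0,0,0],58],
    [[-2,7,101],[0,0,0],58],
    [[-2,7,101],[0,0,0],58],
    [[-2,7,101],[0,0,0],58],
    [[-2,7,101],[0,0,0],30],
    [[-2,7,101],[0,0,0],30],
  ],
)

```text
clock: 39.03
tcp_pos: [0.482, 0.4644, 0.0184]
orientation: [0.002, -0.297, 0.955, 0.001]
wrist_force: [2.1, 0.5, 0.5]
finger_gap: 0.0385
grip_force: 61.6
```

Emit:
step_arm(
  moves=[
    [[0,0,0],[0,0,0],30],
    [[0,0,0],[0,0,0],30],
    [[0,0,0],[0,0,0],30],
  ],
)

```text
clock: 39.28
tcp_pos: [0.4817, 0.4646, 0.0181]
orientation: [0.002, -0.297, 0.955, 0.0]
wrist_force: [0.9, -2.4, 5.5]
finger_gap: 0.0391
grip_force: 62.6
```

```bash
python3 - <<'E'
from h import *
chain([(.4795,.4625,.13,124.9),(.557,.149,.13,94.3)])
E
```

```text
at [0.4817 0.4646 0.0181] 124.6 gap 0.0391 F [ 0.9 -2.4  5.5] t 39.3
[   3.    -0.5 -111.9] turn -0.006
[ 115.8 -301.5   -0. ] turn 0.534
```

Emit:
step_arm(
  moves=[
    [[0,0,-20],[0,0,0],30],
    [[0,0,-55],[0,0,0],30],
    [[0,0,-90],[0,0,0],30],
    [[10,-28,-112],[0,0,0.1],30],
    [[23,-60,-112],[0,0,0.2],30],
    [[36,-93,-112],[0,0,0.3],30],
    [[48,-125,-112],[0,0,0.4],30],
    [[60,-157,-112],[0,0,0.5],30],
  ],
)

```text
clock: 39.95
tcp_pos: [0.52, 0.2994, 0.1285]
orientation: [0.001, -0.05, 0.999, 0.0]
wrist_force: [0.4, 0.1, -0.6]
finger_gap: 0.0387
grip_force: 61.6
```

```bash
python3 - <<'E'
from h import *
chain([(.558,.149,.12,94.3)])
E
```

```text
at [0.52   0.2994 0.1285] 95.7 gap 0.0387 F [ 0.4  0.1 -0.6] t 40.0
[ -22.8 -153.4    8.5] turn 0.025
```

Emit:
step_arm(
  moves=[
    [[-5,-33,0],[0,0,0.01],30],
    [[-10,-66,0],[0,0,0.02],30],
    [[-15,-99,0],[0,0,0.02],30],
    [[-20,-128,0],[0,0,0.02],30],
    [[-22,-144,0],[0,0,0.02],30],
    [[-22,-145,15],[0,0,0.02],30],
    [[-22,-145,35],[0,0,0.02],30],
    [[-22,-145,45],[0,0,0.02],30],
  ],
)

```text
clock: 40.62
tcp_pos: [0.5562, 0.1578, 0.0815]
orientation: [-0.0, -0.041, 0.999, 0.0]
wrist_force: [-0.0, -0.1, -0.9]
finger_gap: 0.0383
grip_force: 61.7
```

Emit:
step_arm(
  moves=[
    [[0,0,0],[0,0,0],30],
    [[0,0,0],[0,0,0],30],
    [[0,0,0],[0,0,0],30],
  ],
)

```text
clock: 40.87
tcp_pos: [0.5571, 0.159, 0.0834]
orientation: [0.001, -0.042, 0.999, 0.0]
wrist_force: [0.1, 0.4, -0.2]
finger_gap: 0.0388
grip_force: 61.7
```

```bash
python3 - <<'E'
from h import *
chain([(.558,.149,.060,94.2)])
E
```

```text
at [0.5571 0.159  0.0834] 94.8 gap 0.0388 F [ 0.1  0.4 -0.2] t 40.9
[ -0.1 -10.1  23.4] turn 0.011
```

Emit:
step_arm(
  moves=[
    [[-1,-9,8],[0,0,0.01],30],
    [[-1,-10,18],[0,0,0.01],30],
    [[-1,-10,23],[0,0,0.01],30],
    [[-1,-10,23],[0,0,0.01],30],
    [[-1,-10,23],[0,0,0.01],30],
  ],
)

```text
clock: 41.28
tcp_pos: [0.5578, 0.1485, 0.0587]
orientation: [-0.001, -0.037, 0.999, 0.0]
wrist_force: [-0.0, 1.0, -0.5]
finger_gap: 0.0387
grip_force: 61.7
```

```bash
python3 - <<'E'
from h import *
chain([(.558,.149,.034,94.2)])
E
```

```text
at [0.5578 0.1485 0.0587] 94.2 gap 0.0387 F [-0.   1.  -0.5] t 41.3
[-0.2  0.4 24.7] turn 0.0
```

Emit:
step_arm(
  moves=[
    [[0,0,5],[0,0,0],30],
    [[0,0,10],[0,0,0],30],
    [[0,0,14],[0,0,0],30],
    [[0,0,18],[0,0,0],30],
    [[0,0,22],[0,0,0],30],
    [[0,0,25],[0,0,0],30],
    [[0,0,25],[0,0,0],30],
  ],
)

```text
clock: 41.87
tcp_pos: [0.5583, 0.1487, 0.0343]
orientation: [-0.0, -0.037, 0.999, 0.0]
wrist_force: [-0.9, 0.9, -1.3]
finger_gap: 0.0387
grip_force: 61.8
```

Emit:
step_arm(
  moves=[
    [[0,0,1],[0,0,0],50],
    [[0,0,1],[0,0,0],50],
    [[0,0,1],[0,0,0],50],
    [[0,0,-25],[0,0,0],52],
    [[0,0,-65],[0,0,0],58],
    [[0,0,-105],[0,0,0],58],
    [[0,-20,-145],[0,0,0.02],58],
    [[0,-55,-185],[0,0,0.05],58],
  ],
)

```text
clock: 42.53
tcp_pos: [0.5621, 0.1045, 0.2115]
orientation: [0.001, -0.013, 1.0, 0.0]
wrist_force: [1.4, -0.2, -0.1]
finger_gap: 0.0575
grip_force: 0.0
```

Emit:
step_arm(
  moves=[
    [[15,-18,-30],[0,0,0],58],
    [[15,-18,-30],[0,0,0],58],
    [[15,-18,-30],[0,0,0],58],
  ],
)

```text
clock: 42.78
tcp_pos: [0.5483, 0.084, 0.2409]
orientation: [0.003, -0.011, 1.0, 0.0]
wrist_force: [0.3, -0.5, -0.4]
finger_gap: 0.0581
grip_force: 0.0
```

```bash
python3 - <<'E'
from h import *
im,p=snap('wrist','w11');blanks(im,p,z=.052,reg=(190,80,460,300),amin=300)
chain([(.69,.085,.27,4.1)])
E
```

```text
blank [566.5   2. ] [78.9 39.7] yaw 3.9
blank [561.6  75.4] [78.5 39.9] yaw 4.3
blank [555.7 147.6] [78.3 39.2] yaw 3.7
at [0.5476 0.0846 0.239 ] 91.3 gap 0.0584 F [-0.4  0.5 -0.3] t 42.8
[-142.4   -2.8  -31. ] turn 1.522
```

View pics/w11.png

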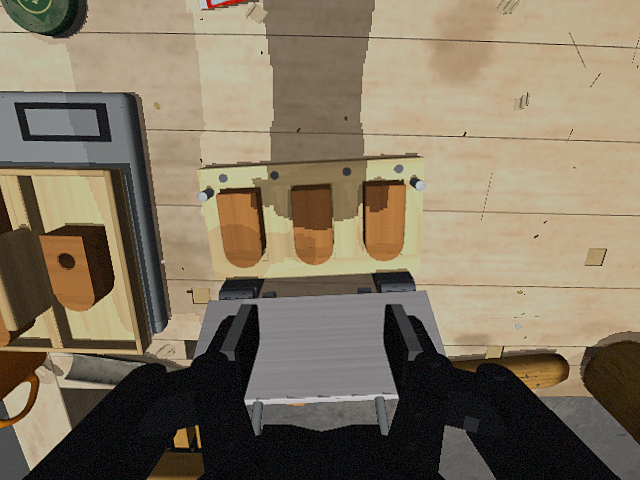

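All three blanks are seated flat (measured centres match the pockets within 1–2 mm); drilled block visible in the tray; leaf still open.

Emit:
step_arm(
  moves=[
    [[0,0,-31],[0,0,0.12],45],
    [[-10,0,-31],[0,0,0.24],45],
    [[-20,0,-31],[0,0,0.36],45],
    [[-40,0,-31],[0,0,0.48],45],
    [[-60,0,-31],[0,0,0.6],45],
    [[-80,0,-31],[0,0,0.72],45],
    [[-100,-1,-31],[0,0,0.84],45],
    [[-120,-2,-31],[0,0,0.96],45],
  ],
)

```text
clock: 43.5
tcp_pos: [0.6676, 0.0868, 0.2667]
orientation: [-0.002, 0.453, 0.891, -0.001]
wrist_force: [-0.0, 0.3, -0.0]
finger_gap: 0.0451
grip_force: 0.0
```

Emit:
step_arm(
  moves=[
    [[0,0,0],[0,0,0.12],45],
    [[0,0,0],[0,0,0.24],45],
    [[0,0,0],[0,0,0.36],45],
    [[0,0,0],[0,0,0.48],45],
    [[0,0,0],[0,0,0.56],45],
    [[0,0,0],[0,0,0.56],45],
    [[0,0,0],[0,0,0.56],45],
  ],
)

```text
clock: 44.08
tcp_pos: [0.6668, 0.0864, 0.2674]
orientation: [-0.001, 0.679, 0.734, -0.001]
wrist_force: [-0.6, -0.1, 0.6]
finger_gap: 0.0447
grip_force: 0.0
```

```bash
python3 - <<'E'
from h import *
chain([(.6914,.085,.23,4.1),(.6914,.085,.182,4.1)])
E
```

```text
at [0.6668 0.0864 0.2674] 4.5 gap 0.0447 F [-0.6 -0.1  0.6] t 44.1
[-3.3 24.4 37.4] turn 0.006
[ 0.  0. 48.] turn -0.0
```

Emit:
step_arm(
  moves=[
    [[-2,24,0],[0,0,0],45],
    [[-2,24,10],[0,0,0],45],
    [[-2,24,40],[0,0,0],45],
    [[-2,24,65],[0,0,0],45],
    [[-2,24,83],[0,0,0],45],
    [[-2,24,83],[0,0,0],45],
    [[-2,24,83],[0,0,0],45],
  ],
)

```text
clock: 44.67
tcp_pos: [0.6902, 0.0858, 0.1847]
orientation: [-0.001, 0.68, 0.734, -0.001]
wrist_force: [0.4, -0.2, 1.0]
finger_gap: 0.045
grip_force: 0.0
```

Emit:
step_arm(
  moves=[
    [[0,0,0],[0,0,0],0],
    [[0,0,0],[0,0,0],0],
    [[0,0,0],[0,0,0],0],
    [[0,0,0],[0,0,0],0],
    [[0,0,0],[0,0,0],0],
    [[0,0,0],[0,0,0],0],
  ],
  grip_force=40,
)

```text
clock: 45.17
tcp_pos: [0.6913, 0.0855, 0.1885]
orientation: [0.001, 0.68, 0.733, 0.001]
wrist_force: [-3.5, 0.5, 5.5]
finger_gap: 0.0077
grip_force: 39.5
```

```bash
python3 - <<'E'
from h import *
chain([])
s=telemetry.get_state();print(s['grip_force'])
r=R.from_quat(np.roll(s['orientation'],-1)); th=np.radians(4.1);X=np.array([np.cos(th),np.sin(th),0])
H=np.array([.630,.080,.059]); v=s['tcp_pos']+[0,0,.019]-H; a0=np.arctan2(v[2],-(v@X)); print('a0',a0,np.linalg.norm(v))
P=lambda a:.151*(-np.cos(a)*X+np.sin(a)*np.array([0,0,1]))
L=[a0-.18*i for i in range(1,12) if a0-.18*i>0.02]+[0.0,-.02]
for a in L: print(round(a,2),np.round(r.inv().apply(P(a)-P(a0))*1000,0))
E
```

```text
at [0.6913 0.0855 0.1885] 4.3 gap 0.0077 F [-3.5  0.5  5.5] t 45.2
39.53453779220581
a0 1.9636900455584552 0.1607842068421151
1.78 [  0. -26.  -8.]
1.6 [  0. -53. -12.]
1.42 [  0. -80. -10.]
1.24 [   0. -106.   -4.]
1.06 [   0. -131.    7.]
0.88 [   0. -154.   22.]
0.7 [   1. -173.   41.]
0.52 [   1. -189.   64.]
0.34 [   1. -200.   88.]
0.16 [   1. -207.  115.]
0.0 [   1. -209.  139.]
-0.02 [   1. -209.  142.]
```

Emit:
step_arm(
  moves=[
    [[0,0,0],[0,0,0],30],
    [[0,0,0],[0,0,0],30],
    [[0,0,9],[0,0,0],30],
    [[0,0,9],[0,0,0],30],
    [[0,0,9],[0,0,0],0],
    [[0,0,9],[0,0,0],0],
    [[0,0,9],[0,0,0],0],
    [[0,0,9],[0,0,0],0],
  ],
)

```text
clock: 45.83
tcp_pos: [0.6911, 0.0854, 0.1768]
orientation: [-0.0, 0.68, 0.733, -0.0]
wrist_force: [1.4, -0.5, -2.1]
finger_gap: 0.0082
grip_force: 38.8
```

```bash
python3 - <<'E'
from h import *
chain([])
s=telemetry.get_state();print(s['grip_force'])
r=R.from_quat(np.roll(s['orientation'],-1)); th=np.radians(4.1);X=np.array([np.cos(th),np.sin(th),0])
a0=1.985
P=lambda a:.151*(-np.cos(a)*X+np.sin(a)*np.array([0,0,1]))
L=[a0-.18*i for i in range(1,12) if a0-.18*i>0.02]+[0.0,-.02]
for a in L: print(round(a,2),np.round(r.inv().apply(P(a)-P(a0))*1000,0))
E
```

```text
at [0.6911 0.0854 0.1768] 4.3 gap 0.0082 F [ 1.4 -0.5 -2.1] t 45.8
38.84758651256561
1.81 [  0. -26.  -9.]
1.62 [  0. -53. -12.]
1.45 [  0. -80. -11.]
1.27 [   0. -106.   -6.]
1.09 [   0. -131.    5.]
0.91 [   0. -154.   20.]
0.73 [   1. -174.   38.]
0.55 [   1. -190.   60.]
0.37 [   1. -202.   85.]
0.19 [   1. -209.  111.]
0.0 [   1. -212.  138.]
-0.02 [   1. -212.  141.]
```

Emit:
step_arm(
  moves=[
    [[0,-26,-9],[0,0,0],0],
    [[0,-53,-12],[0,0,0],0],
    [[0,-80,-11],[0,0,0],0],
    [[0,-106,-6],[0,0,0],0],
    [[0,-131,5],[0,0,0],0],
    [[0,-154,20],[0,0,0],0],
    [[0,-174,38],[0,0,0],0],
    [[0,-190,60],[0,0,0],0],
  ],
)

```text
clock: 46.5
tcp_pos: [0.5012, 0.0713, 0.1197]
orientation: [0.001, 0.68, 0.733, 0.001]
wrist_force: [2.5, -0.2, -0.8]
finger_gap: 0.0082
grip_force: 41.9
```

Emit:
step_arm(
  moves=[
    [[0,-12,25],[0,0,0],0],
    [[0,-19,51],[0,0,0],0],
    [[0,-21,66],[0,0,0],0],
    [[0,-22,74],[0,0,0],0],
    [[0,-22,78],[0,0,0],0],
    [[0,-22,78],[0,0,0],0],
    [[0,-22,78],[0,0,0],0],
  ],
)

```text
clock: 47.08
tcp_pos: [0.478, 0.0696, 0.039]
orientation: [-0.001, 0.68, 0.733, -0.002]
wrist_force: [-6.1, -1.0, -2.8]
finger_gap: 0.0085
grip_force: 44.1
```

```bash
python3 - <<'E'
from h import *
chain([(.4794,.070,.040,4.1)])
E
```

```text
at [0.478  0.0696 0.039 ] 4.3 gap 0.0085 F [-6.1 -1.  -2.8] t 47.1
[ 0.3  1.4 -1. ] turn 0.003
```

Emit:
step_arm(
  moves=[
    [[0,1,2],[0,0,0],0],
    [[0,1,4],[0,0,0],0],
    [[0,1,4],[0,0,0],0],
  ],
)

```text
clock: 47.33
tcp_pos: [0.478, 0.0696, 0.0362]
orientation: [-0.002, 0.68, 0.733, -0.002]
wrist_force: [-12.6, -1.6, 10.6]
finger_gap: 0.0087
grip_force: 45.7
```

Emit:
step_arm(
  moves=[
    [[0,0,0],[0,0,0],30],
    [[0,0,0],[0,0,0],30],
    [[0,0,0],[0,0,0],30],
    [[0,0,-30],[0,0,0],30],
    [[0,0,-70],[0,0,0],30],
    [[0,0,-110],[0,0,0],30],
    [[0,-40,-140],[0,0,0],30],
    [[0,-70,-140],[0,0,0],30],
  ],
)

```text
clock: 48.0
tcp_pos: [0.4165, 0.0643, 0.181]
orientation: [0.004, 0.68, 0.733, 0.004]
wrist_force: [-1.4, -0.3, 0.9]
finger_gap: 0.0302
grip_force: 0.0
```

Emit:
step_arm(
  moves=[
    [[0,0,0],[0,0,0],30],
    [[0,0,0],[0,0,0],30],
  ],
)

```text
clock: 48.17
tcp_pos: [0.411, 0.0646, 0.1768]
orientation: [0.001, 0.68, 0.733, 0.001]
wrist_force: [0.7, -0.7, 1.6]
finger_gap: 0.0303
grip_force: 0.0
```

```bash
python3 - <<'E'
from h import *
chain([])
snap('scene','s12');snap('wrist','w12')
a=cv2.imread('pics/s12.png')[200:370,250:560]; b=cv2.imread('pics/w12.png')
a=cv2.resize(a,(547,300),interpolation=2);b=cv2.resize(b,(253,300));
cv2.imwrite('pics/c12.png',cv2.resize(cv2.imread('pics/s12.png')[190:390,270:570],(795,530),interpolation=2))
E
```

```text
at [0.411  0.0646 0.1768] 4.3 gap 0.0303 F [ 0.7 -0.7  1.6] t 48.2
```

View pics/c12.png

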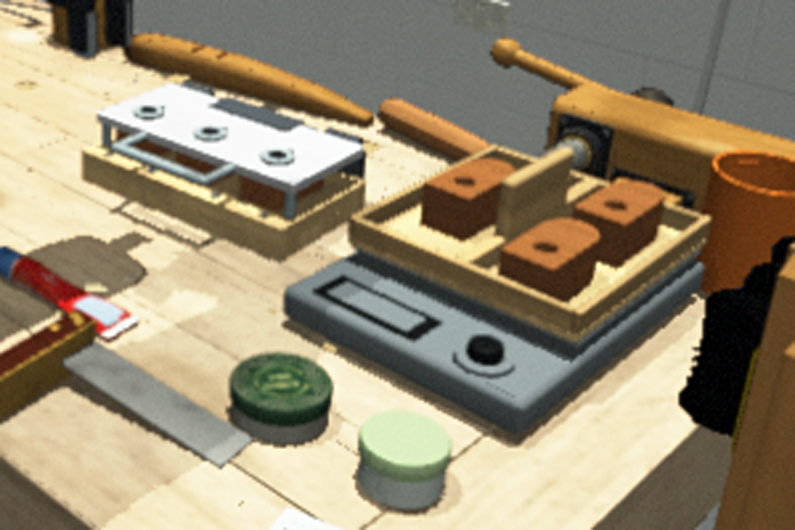

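View pics/w12.png

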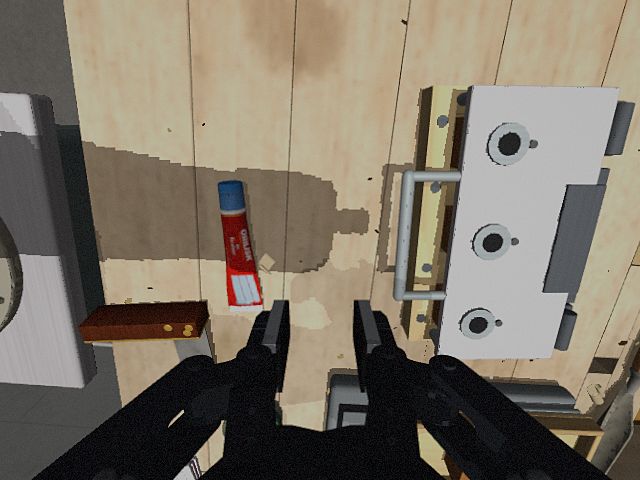

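Leaf looks level and shut, all three drilled blocks are in the tray, tins untouched. Check the handle's height and the tray's position.

```bash
python3 - <<'E'
from h import *
np.set_printoptions(precision=4,suppress=True)
p=imaging.camera_params('wrist');ps=imaging.camera_params('scene')
S=lambda u,v:(270+u/2.65,190+v/2.65)
print(tri(p,(407,176),ps,S(113,140)),tri(p,(400,296),ps,S(206,181)))
for a,b in(((510,144),(149,110)),((491,242),(211,131)),((478,324),(278,156))): print(tri(p,a,ps,S(*b)))
c=onplane(ps,[S(352,222),S(490,147),S(710,216),S(579,318)],.069);print(c,c.mean(0))
E
```

```text
(array([0.4723, 0.1199, 0.0654]), np.float64(0.0008034449967856481)) (array([0.4842, 0.0182, 0.0577]), np.float64(0.0007430395227436452))
(array([0.5423, 0.1482, 0.0661]), np.float64(0.001099719280797786))
(array([0.5467, 0.074 , 0.0665]), np.float64(0.0007800852386122891))
(array([0.5529, 0.0002, 0.0654]), np.float64(0.0010068327304615567))
[[ 0.4957 -0.1217  0.069 ]
 [ 0.6934 -0.116   0.069 ]
 [ 0.7032 -0.3009  0.069 ]
 [ 0.4963 -0.3047  0.069 ]] [ 0.5972 -0.2108  0.069 ]
```

```bash
python3 -c "
from workcell import env; print(env.hand_in())"
```

```text
the job is handed in; nothing more can be done
None
```

I handed the job in at about 48 s with every step done: tray on the scale and tared while empty, the three drilled blocks in the tray, the three blanks seated in the jig, the leaf shut, and the jar and tin untouched; `hand_in` returned no verdict.

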